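# Weigh the jar kept behind the reagent bottles

## Robot

A 7-joint arm with a two-finger parallel gripper is mounted at the origin on the work surface. World frame = base frame: x ahead of the robot, y to its left, z up, the work surface at z = 0. Lengths are in m, angles in rad, forces in N, time in s.
With the tool pointing down it reaches from about 0.4 to 0.875 m from the base axis. Payload 6.5 kg.
Tool frame: the origin (TCP) lies where the fingers leave the gripper's body, on its centre line; the fingertips stand 64 mm ahead of it and the grasp point (between the pads) lies 45 mm ahead of it (r.hold_point_z is the distance from the TCP to the grasp point, in m); z points along the fingers, y is the line along which they close (so a half turn about z gives the same grasp; the last joint's range is limited). The gripper opens to 88 mm and grips with 3 to 60 N. Pads are 18 mm wide; open, the fingers measure 123 mm over their backs; the gripper's body (75 mm by 187 mm) begins 45 mm behind the grasp point.
Start: joints at [1.157, 0.536, -0.004, 1.538, 0.003, 1.067, -0.071], TCP at [0.222, -0.611, 0.303] pointing down, gripper open.
Joint ranges: [-2.7, 2.7], [-0.37, 2.16], [-1.27, 1.26], [0.24, 2.4], [-1.31, 4.45], [0.19, 1.91], [-2.76, 2.76]. Speed limits (rad/s): [2.39, 2.39, 3.14, 3.14, 3.14, 3.14, 3.14].

## Interface

Orientations are given as a unit quaternion [x, y, z, w].
In Python, from rig import r gives the robot as it stands. The module is installed in compiled form; this text tells all that it offers.
- The arm moves only by the tool apply_moves, never from a script. Its argument "motion" is a list of rows, each an object of numbers: "tx", "ty", "tz": the shift along the tool's x, y, z in normalised numbers (1 is 0.4 m); "rx", "ry", "rz": the turn, a rotation vector about the tool's x, y, z in parts of the range, where 1.0 means pi/2 rad; "claw": the opening, from -1 (shut) to 1 (fully open). In form: [{"tx": .., "ty": .., "tz": .., "rx": .., "ry": .., "rz": .., "claw": ..}, ...]. A call has 1 to 5 rows; each row is the pose to reach, as a shift and turn from the pose commanded when the call began, along the tool's axes at that moment; what a row does not reach only later rows make up. A row lasts 1/10 s, in which the tool goes at most 50 mm and 8.59 degrees, less where a joint would pass 70% of its speed; a pose out of reach is approached as far as the arm can. A shift or turn number past 1, either way, is cut back to 1. A call with a gripper value outside its range is refused whole. The fingers move at their own pace and stop on an object; "squeeze" is the grip in N (left out, the last holds). Time passes only in rows, so rows that repeat a pose let the fingers close. It gives the time, the measured TCP pose, the force, the opening and the grip force at its end, in the units of the state.
- r.sense(): the state, without advancing time (a new reading comes with each control period).
- r.camera(name): name is "scene" or "top" or "wrist"; returns the picture (384x512x3 uint8, red, green, blue); there is no depth.
- r.camera_model(name): a dict with "K" (3x3 intrinsics, pixels), "rvec" (rotation vector, rad) and "tvec" (3), from world to camera coordinates, as OpenCV has them. Camera axes: x right, y down, z forward; pixel columns grow to the right and rows downward; lengths in m; the calibration is good to about 2 mm. A picture is of the moment at which its call begins: read the wrist's pose just before it. camera_model takes no time and is no camera call; for the wrist camera it gives the pose at the moment of the call.
- r.hand_in(): hands the job in; it is judged then, once.
Trained networks look in the newest picture that a camera, given by its name, has taken for a name from the list of things; names that differ only in an ending like _2 or _b are one class to them, and where a whole thing is asked for, a point or a joint stands for the part that bears it (a point fixed in the world has none). Each returns a list of dicts, best first, with "conf" (0 to 1); they miss things now and then, are a little off and sometimes report something else, mostly with a low value. They report only what shows in the picture. A call takes as long as a camera call. They do not tell look-alikes from the thing itself.
- r.look_for(camera, thing): "position" ([column, row] in pixels, amid what is visible of it).
- r.tip_of(camera, thing): "position" ([column, row] in pixels: a listed point, or the origin of a listed thing).
The state is a dict: "t": time; "joint_positions": joint angles; "qvel": joint speeds; "tau": joint torques, N m; "tcp_pos": TCP position; "tool_rot": TCP orientation; "wrist_force": force on the tool from outside, world axes, zero at the start; "torque": the same for the moment, N m; "finger_gap": finger opening in m; "grip_force": force on a finger pad.
Only numpy, scipy, OpenCV 4.12 (cv2) and the standard library are available. Lean on these libraries where they do the work, as an engineer would, in place of code of your own. Each camera call takes 0.05 s, during which the arm holds its last target. There are 200 camera calls.

## Task

The small jar with the orange lid is penned in behind three tall bottles in the white spill tray. Stand all three bottles upright in the steel side tray, then set the jar upright on the middle of the balance's weighing pan, and only after that put every bottle back upright on the very spot in the spill tray where it stood at the start. Set things down rather than dropping them, knock nothing over, and leave the tip box, the beaker and the open white bottle alone.

Things in the scene. Friction and masses are not known exactly. Their poses are not given: they have to be found in the camera images.
- bottle_red: Tall reagent bottle with red cap and red band: white plastic cylinder 48 mm in diameter with straight sides up to 84 mm, a shoulder up to 95 mm, and a 34 mm wide red screw cap from 94 to 116 mm (its top); about 0.14 kg. It starts upright in the spill tray, one of the three around the front of the jar. Origin at the centre of its underside, z up along the bottle.
- bottle_green: Tall reagent bottle with green cap and green band: white plastic cylinder 48 mm in diameter with straight sides up to 84 mm, a shoulder up to 95 mm, and a 34 mm wide green screw cap from 94 to 116 mm (its top); about 0.14 kg. It starts upright in the spill tray, one of the three around the front of the jar. Origin at the centre of its underside, z up along the bottle.
- bottle_blue: Tall reagent bottle with blue cap and blue band: white plastic cylinder 48 mm in diameter with straight sides up to 84 mm, a shoulder up to 95 mm, and a 34 mm wide blue screw cap from 94 to 116 mm (its top); about 0.14 kg. It starts upright in the spill tray, one of the three around the front of the jar. Origin at the centre of its underside, z up along the bottle.
- jar: Small white sample jar with an orange lid, a plain cylinder 42 mm in diameter and 40 mm tall (the lid is the top 13 mm), about 0.06 kg. It starts upright on the floor of the spill tray near the tray's far wall, the three tall bottles standing round its front about 58 mm away (centre to centre), so that a gripper cannot come down on it. Origin at the centre of its underside.
- spill_tray: White plastic spill tray, fixed to the bench: 200 mm (its x) by 260 mm (its y) outside, walls 4 mm thick and 32 mm high, flat floor 4 mm above the bench. The bottles and the jar stand on this floor. Origin at the centre of its underside, on the bench.
- side_tray: Shallow stainless steel tray, fixed to the bench on one side of the spill tray (left or right): 250 mm (its x) by 130 mm (its y) outside, walls 3 mm thick and 16 mm high, flat floor 3 mm above the bench. Empty at the start; the bottles wait here, for example in a row along its x, 72 mm apart. Origin at the centre of its underside, on the bench.
- balance: Electronic balance, fixed on the other side of the spill tray: white case 44 mm high, grey display panel at its -x end (up to 54 mm high), round flat rigid steel weighing pan 120 mm in diameter, top face 60 mm above the bench. Origin on the bench straight below the pan's centre; the case reaches 155 mm to -x, 95 mm to +x and 95 mm to either side.
- tip_box: Bystander: closed pipette tip box, cream with a blue lid, 85 by 122 by 75 mm, loose on the bench beyond the trays. Origin at the centre of its underside.
- beaker: Bystander: empty glass beaker 68 mm in diameter (74 mm at the rim) and 90 mm tall, loose on the bench between the robot and the spill tray. Origin at the centre of its underside.
- open_bottle: Bystander: white wide-mouthed bottle without its cap, 66 mm in diameter and 98 mm tall, loose on the bench beyond the trays. Origin at the centre of its underside.
There are look-alikes about, which are no part of the job. There is more than one size of the jar; the one meant has the size given above.

How it is judged:
By the outcome, as a careful person would: the job done as asked, in the order asked, and still so for the second after the job is handed in, with the robot touching nothing.
It also fails if it takes over 138 s, if anything falls off the work surface, if the arm or the gripper's body presses on something with over 40 N, if the wrist force passes 120 N, or if a joint passes its speed limit or range.

## Working session

There is one attempt and no reset: what is moved stays moved. The work goes in short steps, Python scripts to look and compute and a tool call to move; the robot and the scene stay as the last step left them, time stands still between calls to the robot, and variables do not carry over. Pictures are saved under pics/ and viewed, at most 14 in all, crops included, and the job is handed in when it is done.

Besides the shell and the picture viewer there is one more tool, called after "Call:" as name([rows], argument=value, ...), one row to a line, values as JSON. apply_moves: Moves the arm, as the interface text tells. Its arguments: {"type":"object","properties":{"motion":{"type":"array","items":{"type":"object","properties":{"tx":{"type":"number"},"ty":{"type":"number"},"tz":{"type":"number"},"rx":{"type":"number"},"ry":{"type":"number"},"rz":{"type":"number"},"claw":{"type":"number"}}}},"squeeze":{"type":"number"}},"required":["motion"]}

```bash
mkdir -p pics && python3 - <<'E'
from rig import r
import cv2
for n in("scene","top"):
    im=r.camera(n); cv2.imwrite(f"pics/{n}0.png",im[:,:,::-1])
    m=r.camera_model(n)
    R=cv2.Rodrigues(m["rvec"])[0]; print(n,m["K"][0][0],-R.T@m["tvec"])
    for t in["bottle_red","bottle_green","bottle_blue","jar","spill_tray","side_tray","balance","tip_box","beaker","open_bottle"]:
        print(t,[(round(d["conf"],2),[round(float(v)) for v in d["position"]]) for d in r.tip_of(n,t)[:4]])
print(r.sense())
E
```

```text
scene 470.76873711047836 [ 1.28850151 -0.4334763   0.74036804]
bottle_red [(0.8, [248, 218])]
bottle_green [(0.81, [243, 233])]
bottle_blue [(0.68, [274, 209]), (0.28, [374, 217])]
jar [(0.63, [337, 242]), (0.6, [268, 224])]
spill_tray [(0.77, [247, 219])]
side_tray [(0.63, [356, 149])]
balance [(0.92, [102, 239])]
tip_box [(0.82, [194, 296])]
beaker [(0.91, [233, 162])]
open_bottle [(0.78, [377, 212]), (0.46, [235, 162])]
top 384.7474628471295 [ 0.39401985 -0.01255734  1.09154345]
bottle_red [(0.68, [254, 181])]
bottle_green [(0.79, [269, 160])]
bottle_blue []
jar [(0.76, [248, 158]), (0.42, [218, 122])]
spill_tray [(0.91, [258, 180])]
side_tray [(0.83, [119, 209])]
balance [(0.69, [364, 215])]
tip_box [(0.56, [330, 135])]
beaker []
open_bottle [(0.65, [165, 132])]
{'t': 1.1, 'joint_positions': array([ 1.15682744,  0.53639454, -0.0044075 ,  1.53786825,  0.00258412,
        1.0673135 , -0.07119109]), 'qvel': array([ 3.61768460e-04, -1.23397643e-04,  1.68816263e-03, -8.48021396e-05,
        3.71504556e-04,  2.04863234e-03,  5.20582145e-04]), 'tau': array([ 9.76061820e-04, -5.70897710e+01,  9.89907794e-01, -2.51917112e+01,
       -5.62786509e-02,  1.07930257e-02,  5.29634030e-05]), 'tcp_pos': array([ 0.22153247, -0.61108785,  0.30273176]), 'tool_rot': array([ 9.84916333e-01,  1.73031257e-01, -2.69854202e-06,  1.20275536e-05]), 'wrist_force': array([-0.09219042,  0.51414504, -0.6157262 ]), 'torque': array([ 0.00629675, -0.02618408,  0.0392582 ]), 'grip_force': 0.0, 'finger_gap': 0.08795822648166976}
```

View pictures.

View pics/scene0.png

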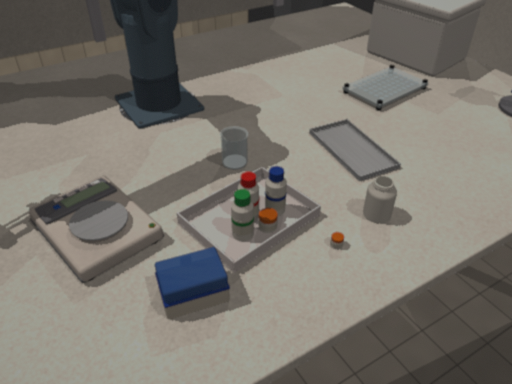

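View pics/top0.png

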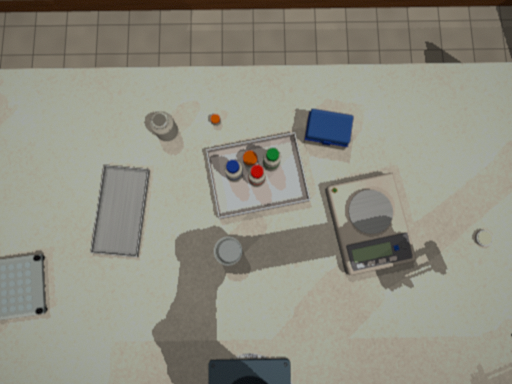

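```bash
cat > h.py <<'E'
from rig import r
import cv2, numpy as np
from scipy.optimize import least_squares
from scipy.spatial.transform import Rotation as Ro
HUE={"red":(0,4),"green":(50,85),"blue":(108,130),"orange":(6,16)}
def proj(m,P): return cv2.projectPoints(np.float64(P).reshape(-1,1,3),m["rvec"],m["tvec"],m["K"],None)[0][:,0]
def blobs(im,c,smin=140,vmin=60,amin=15):
    h=cv2.cvtColor(im,cv2.COLOR_RGB2HSV); lo,hi=HUE[c]
    k=cv2.inRange(h,(lo,smin,vmin),(hi,255,255))
    if c=="red": k|=cv2.inRange(h,(174,smin,vmin),(180,255,255))
    n,_,st,ce=cv2.connectedComponentsWithStats(k)
    o=[(int(st[i,4]),ce[i].round(1).tolist()) for i in range(1,n) if st[i,4]>=amin]
    return sorted(o,reverse=True)
A=np.linspace(0,2*np.pi,48,endpoint=False)
def cyl(m,top,rad,h):
    P=np.vstack([np.c_[top[0]+rad*np.cos(A),top[1]+rad*np.sin(A),A*0+top[2]-d] for d in(0,h)])
    hu=cv2.convexHull(proj(m,P).astype(np.float32)); M=cv2.moments(hu)
    return np.array([M["m10"]/M["m00"],M["m01"]/M["m00"]]),M["m00"]
def fit(obs,rad,h,x0=(.55,0,.1)):   # obs: [(model,(u,v))] -> top centre of the cap cylinder, residuals px
    s=least_squares(lambda p:np.concatenate([cyl(m,p,rad,h)[0]-uv for m,uv in obs]),x0)
    return s.x,s.fun
def onz(m,uv,z):
    R=cv2.Rodrigues(m["rvec"])[0]; c=-R.T@m["tvec"]
    d=R.T@np.linalg.inv(m["K"])@np.array([uv[0],uv[1],1.]); return c+d*(z-c[2])/d[2]
E
python3 - <<'E'
from h import *
I={n:cv2.imread(f"pics/{n}0.png")[:,:,::-1].copy() for n in("scene","top")}
M={n:r.camera_model(n) for n in I}
B={c:{n:blobs(I[n],c)[:4] for n in I} for c in HUE}
for c in B: print(c,B[c])
t=cv2.resize(I["top"][100:275,85:320],None,fx=3.4,fy=3.4,interpolation=cv2.INTER_CUBIC)
cv2.imwrite("pics/topc.png",t[:,:,::-1])
for n,L in(("spill",[(204,150),(295,133),(308,199),(219,216)]),("side",[(104,165),(150,168),(138,256),(92,254)])):
    z={"spill":.032,"side":.016}[n]; P=np.array([onz(M["top"],p,z) for p in L]); print(n,P.round(3),P.mean(0),np.linalg.norm(P-np.roll(P,-1,0),axis=1))
E
```

```text
red {'scene': [(200, [247.9, 179.4])], 'top': [(136, [256.5, 170.9])]}
green {'scene': [(133, [241.3, 195.6])], 'top': [(110, [272.1, 154.2])]}
blue {'scene': [(2042, [190.2, 275.8]), (111, [275.4, 172.2]), (18, [56.5, 206.5])], 'top': [(1287, [328.8, 127.5]), (115, [232.3, 166.1]), (22, [396.1, 247.5])]}
orange {'scene': [(233, [267.9, 215.3]), (95, [337.3, 237.2])], 'top': [(168, [249.5, 157.6]), (69, [214.8, 118.6]), (34, [271.3, 0.2])]}
spill [[ 0.679  0.12   0.032]
 [ 0.725 -0.14   0.032]
 [ 0.535 -0.17   0.032]
 [ 0.491  0.077  0.032]] [ 0.60740768 -0.02815537  0.032     ] [0.2637445  0.1929911  0.25107969 0.19280496]
side [[0.643 0.407 0.016]
 [0.633 0.276 0.016]
 [0.385 0.302 0.016]
 [0.393 0.429 0.016]] [0.51352126 0.35345708 0.016     ] [0.13218731 0.24866315 0.12711142 0.25157738]
```

View pics/topc.png

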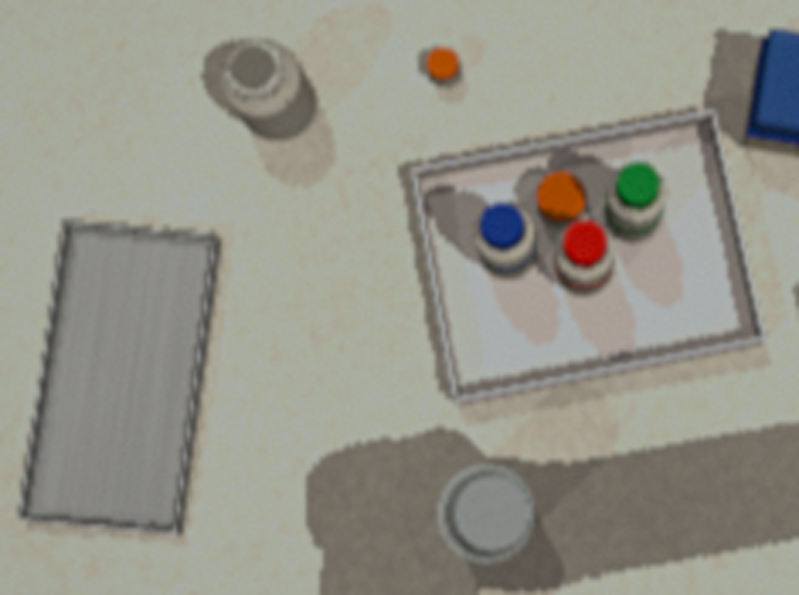

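```bash
python3 - <<'E'
from h import *
I={n:cv2.imread(f"pics/{n}0.png")[:,:,::-1].copy() for n in("scene","top")}
M={n:r.camera_model(n) for n in I}
O={"red":((247.9,179.4),(256.5,170.9),.017,.022),"green":((241.3,195.6),(272.1,154.2),.017,.022),"blue":((275.4,172.2),(232.3,166.1),.017,.022),"orange":((267.9,215.3),(249.5,157.6),.021,.013),"decoy":((337.3,237.2),(214.8,118.6),.015,.01)}
X={}
for c,(s,t,a,h) in O.items():
    x,f=fit([(M["scene"],s),(M["top"],t)],a,h); X[c]=x
    print(c,x.round(4),f.round(1),[round(cyl(M[n],x,a,h)[1]) for n in M])
for c in("red","green","blue"): print(c,np.linalg.norm(X[c][:2]-X["orange"][:2]))
# side tray / spill tray rectangle axes from crop corners, pan from ellipse of both views
L=np.array([(65,222),(220,237),(181,530),(22,515)])/3.4+[85,100]; P=np.array([onz(M["top"],p,.016) for p in L]);print("side",P.mean(0),np.linalg.norm(P-np.roll(P,-1,0),axis=1), (P[0]+P[1]-P[2]-P[3])[:2]/2)
L=np.array([(403,167),(713,112),(760,338),(453,397)])/3.4+[85,100]; P=np.array([onz(M["top"],p,.032) for p in L]);print("spill",P.mean(0),np.linalg.norm(P-np.roll(P,-1,0),axis=1),(P[0]+P[1]-P[2]-P[3])[:2]/2)
cv2.imwrite("pics/pan.png",np.hstack([cv2.resize(I["top"][165:285,315:435],(400,400)),cv2.resize(I["scene"][170:270,40:140],(400,400))])[:,:,::-1])
E
```

```text
red [ 0.599  -0.0272  0.1236] [0.1 0.  0.1 0.1] [246, 154]
green [ 0.6421 -0.0686  0.127 ] [0.1 0.  0.2 0.1] [273, 158]
blue [0.612  0.0352 0.1271] [ 0.1 -0.   0.1  0. ] [238, 157]
orange [ 0.6527 -0.0089  0.0476] [-0.  0. -0. -0.] [277, 188]
decoy [0.774  0.09   0.0304] [-0.1  0.  -0.1 -0.1] [157, 93]
red 0.0566844733947624
green 0.06062315199185362
blue 0.0600818114865877
side [0.51386759 0.35383283 0.016     ] [0.13151076 0.24327678 0.13009918 0.24403416] [ 0.24244614 -0.02423558]
spill [ 0.60728993 -0.02743881  0.032     ] [0.26383918 0.19469727 0.25472045 0.19720983] [0.19240222 0.03685911]
```

View pics/pan.png

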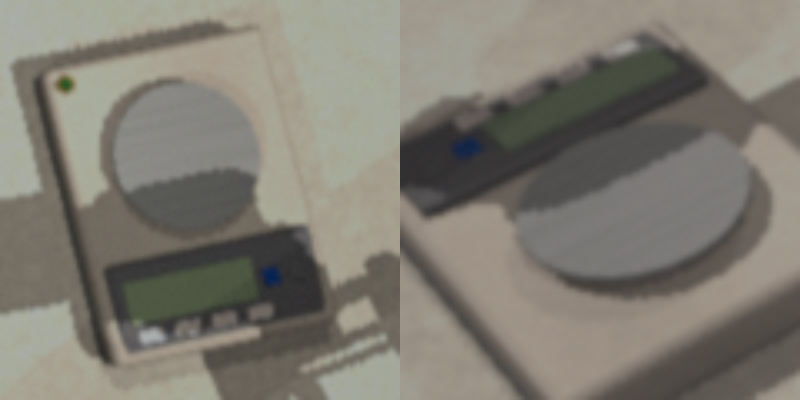

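```bash
cat >> h.py <<'E'
def yawof(q): 
    R=Ro.from_quat(q).as_matrix(); return np.arctan2(R[1,0],R[0,0])
def togo(pos=None,yaw=None):
    s=r.sense(); T=Ro.from_quat(s["tool_rot"]); p=s["tcp_pos"]
    d=np.zeros(3) if pos is None else T.inv().apply(np.array(pos)-p)
    yw=yawof(s["tool_rot"]); tgt=Ro.from_euler("z",yw if yaw is None else yaw)*Ro.from_quat([1,0,0,0])
    rv=(T.inv()*tgt).as_rotvec()
    print("t",round(s["t"],2),"p",p.round(4),"yaw",round(yw,4),"| shift",d.round(4),"rv",rv.round(4),"gap",round(s["finger_gap"],4))
E
python3 - <<'E'
from h import *
m=r.camera_model("wrist"); s=r.sense(); T=Ro.from_quat(s["tool_rot"])
R=cv2.Rodrigues(m["rvec"])[0]; c=-R.T@m["tvec"]
print("cam in tool",T.inv().apply(c-s["tcp_pos"]),"\naxes in tool",T.inv().apply(R),m["K"][0],r.hold_point_z)
M={n:r.camera_model(n) for n in("scene","top")}
print("pan",fit([(M["scene"],(98.3,220.3)),(M["top"],(370.8,211.5))],.06,.0005,(.5,-.35,.06)), onz(M["top"],(370.8,211.5),.06),onz(M["scene"],(98.3,220.3),.06))
togo((.50,-.30,.33),1.0); togo((.55,-.03,.33),1.87)
E
```

```text
cam in tool [ 0.0722575 -0.0003574 -0.0822035] 
axes in tool [[-5.56177598e-04  9.99999828e-01 -1.87523182e-04]
 [-9.60143650e-01 -5.86424420e-04 -2.79506400e-01]
 [-2.79506462e-01  2.45939945e-05  9.60143811e-01]] [325.28622426   0.         255.30936432] 0.0453
pan (array([ 0.49477964, -0.33195881,  0.05981313]), array([-0.23242804, -0.03533874, -0.57008553,  0.0797596 ])) [ 0.49438189 -0.33337826  0.06      ] [ 0.49798937 -0.3331467   0.06      ]
t 1.1 p [ 0.2215 -0.6111  0.3027] yaw 0.3478 | shift [ 0.3678 -0.1975 -0.0273] rv [ 0.      0.     -0.6522] gap 0.088
t 1.1 p [ 0.2215 -0.6111  0.3027] yaw 0.3478 | shift [ 0.5069 -0.4343 -0.0273] rv [ 0.      0.     -1.5222] gap 0.088
```

Careful with the scale: shifts go in shares of 0.4 m and turns go in shares of pi/2 rad. That gives: 0.22 m is 0.55, -0.12 m is -0.3.

Call:
apply_moves([
  {"tx": 0.11,"ty": -0.06,"tz": -0.0085,"claw": 1},
  {"tx": 0.22,"ty": -0.12,"tz": -0.0168,"claw": 1},
  {"tx": 0.33,"ty": -0.18,"tz": -0.025,"claw": 1},
  {"tx": 0.44,"ty": -0.24,"tz": -0.0335,"claw": 1},
  {"tx": 0.55,"ty": -0.3,"tz": -0.04,"claw": 1},
])

```text
validation failed for argument at $.mo...
```

Converted, 0.148 m is 0.37, 0.12 m is 0.3, -0.65 rad is -0.4138.

Call:
apply_moves([
  {"tx": 0.1,"ty": -0.05,"tz": -0.0075,"rz": -0.0891,"claw": 1},
  {"tx": 0.2,"ty": -0.1,"tz": -0.015,"rz": -0.1783,"claw": 1},
  {"tx": 0.3,"ty": -0.15,"tz": -0.0225,"rz": -0.2674,"claw": 1},
  {"tx": 0.37,"ty": -0.1938,"tz": -0.0275,"rz": -0.3565,"claw": 1},
  {"tx": 0.37,"ty": -0.1938,"tz": -0.0275,"rz": -0.4138,"claw": 1},
])

```text
validation failed for argument at $.mo...
```

```bash
python3 - <<'E'
from h import *
import pickle
m=r.camera_model("wrist"); im=r.camera("wrist"); cv2.imwrite("pics/w_pan.png",im[:,:,::-1]); pickle.dump(m,open("m_pan.pkl","wb"))
print(proj(m,[[.495,-.333,.06]]))
togo((.55,-.03,.33),1.87); print(r.sense()["joint_positions"])
E
```

```text
[[  21.46145143 -302.4726261 ]]
t 1.15 p [ 0.2215 -0.6111  0.3027] yaw 0.3479 | shift [ 0.5069 -0.4343 -0.0273] rv [-1.0000e-04  0.0000e+00 -1.5221e+00] gap 0.0883
[ 1.15678458  0.53642033 -0.00437754  1.5379245   0.00261442  1.06727727
 -0.07116515]
```

View pics/w_pan.png

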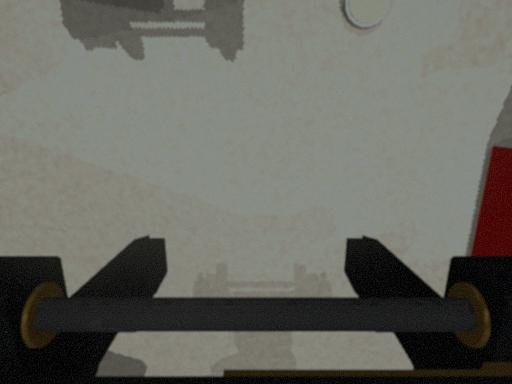

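The moves were refused: the time is unchanged at 1.15 s and the arm is still at its start pose. The picture shows bare bench, with the fingers at columns 150 and 365 and a dish at (366, 8). The error text is cut off, so I'll try one small row with every field filled in.

Call:
apply_moves([
  {"tx": 0.1,"ty": -0.05,"tz": 0,"rx": 0,"ry": 0,"rz": 0,"claw": 1.0},
])

```text
t: 1.25
tcp_pos: [0.2467, -0.5824, 0.3026]
tool_rot: [0.986, 0.168, -0.002, 0.001]
wrist_force: [0.3, -0.7, 0.3]
finger_gap: 0.0883
grip_force: 0.0
```

Call:
apply_moves([
  {"tx": 0.11,"ty": -0.06,"tz": -0.0075,"rx": 0,"ry": 0,"rz": 0,"claw": 1},
  {"tx": 0.22,"ty": -0.12,"tz": -0.015,"rx": 0,"ry": 0,"rz": 0,"claw": 1},
  {"tx": 0.33,"ty": -0.18,"tz": -0.025,"rx": 0,"ry": 0,"rz": 0,"claw": 1},
  {"tx": 0.44,"ty": -0.24,"tz": -0.0325,"rx": 0,"ry": 0,"rz": 0,"claw": 1},
  {"tx": 0.55,"ty": -0.3,"tz": -0.04,"rx": 0,"ry": 0,"rz": 0,"claw": 1},
])

```text
t: 1.75
tcp_pos: [0.4186, -0.3901, 0.3191]
tool_rot: [0.985, 0.173, 0.0, 0.0]
wrist_force: [0.4, -1.0, 0.0]
finger_gap: 0.0878
grip_force: 0.0
```

Converted, 0.108 m is 0.27, 0.08 m is 0.2, -0.65 rad is -0.4138.

Call:
apply_moves([
  {"tx": 0.1,"ty": -0.05,"tz": -0.01,"rx": 0,"ry": 0,"rz": -0.0891,"claw": 1},
  {"tx": 0.2,"ty": -0.1,"tz": -0.02,"rx": 0,"ry": 0,"rz": -0.1783,"claw": 1},
  {"tx": 0.27,"ty": -0.145,"tz": -0.0275,"rx": 0,"ry": 0,"rz": -0.2674,"claw": 1},
  {"tx": 0.27,"ty": -0.145,"tz": -0.0275,"rx": 0,"ry": 0,"rz": -0.3565,"claw": 1},
  {"tx": 0.27,"ty": -0.145,"tz": -0.0275,"rx": 0,"ry": 0,"rz": -0.4138,"claw": 1},
])

```text
t: 2.25
tcp_pos: [0.5003, -0.2989, 0.3298]
tool_rot: [0.876, 0.482, 0.0, 0.0]
wrist_force: [0.0, -0.6, 0.1]
finger_gap: 0.0881
grip_force: 0.0
```

```bash
python3 - <<'E'
from h import *
import pickle
m=r.camera_model("wrist"); im=r.camera("wrist"); cv2.imwrite("pics/w_pan.png",im[:,:,::-1]); pickle.dump(m,open("m_pan.pkl","wb"))
print(proj(m,[[.495,-.333,.06]]))
togo((.55,-.03,.33),1.87); print(r.sense()["joint_positions"])
E
```

```text
[[267.54933745 198.56641337]]
t 2.3 p [ 0.4996 -0.2998  0.3297] yaw 1.0074 | shift [ 0.255  -0.1015 -0.0003] rv [ 0.      0.     -0.8626] gap 0.0886
[ 0.65950658  0.40788836 -0.2588857   1.68272162  0.11630379  1.06601346
 -0.19880798]
```

View pics/w_pan.png

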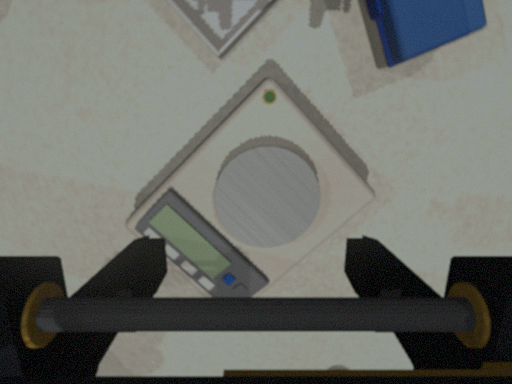

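Converted, 0.239 m is 0.5975, -0.033 m is -0.0825, -0.14 rad is -0.0891.

Call:
apply_moves([
  {"tx": 0.1175,"ty": -0.0175,"tz": 0,"rx": 0,"ry": 0,"rz": -0.0891,"claw": 1},
  {"tx": 0.2375,"ty": -0.0325,"tz": 0,"rx": 0,"ry": 0,"rz": -0.1783,"claw": 1},
  {"tx": 0.3575,"ty": -0.05,"tz": 0,"rx": 0,"ry": 0,"rz": -0.2674,"claw": 1},
  {"tx": 0.4775,"ty": -0.065,"tz": 0,"rx": 0,"ry": 0,"rz": -0.3565,"claw": 1},
  {"tx": 0.5975,"ty": -0.0825,"tz": 0,"rx": 0,"ry": 0,"rz": -0.4456,"claw": 1},
])

```text
t: 2.8
tcp_pos: [0.6017, -0.0803, 0.3299]
tool_rot: [0.66, 0.751, 0.0, 0.0]
wrist_force: [-0.3, -1.2, -0.3]
finger_gap: 0.0881
grip_force: 0.0
```

Converted, -0.162 rad is -0.1031.

Call:
apply_moves([
  {"tx": 0,"ty": 0,"tz": 0,"rx": 0,"ry": 0,"rz": -0.0828,"claw": 1},
  {"tx": 0,"ty": 0,"tz": 0,"rx": 0,"ry": 0,"rz": -0.1031,"claw": 1},
  {"tx": 0,"ty": 0,"tz": 0,"rx": 0,"ry": 0,"rz": -0.1031,"claw": 1},
])

```text
t: 3.1
tcp_pos: [0.6008, -0.0832, 0.3294]
tool_rot: [0.6, 0.8, -0.001, -0.0]
wrist_force: [0.1, -0.2, 0.3]
finger_gap: 0.0883
grip_force: 0.0
```

```bash
python3 - <<'E'
from h import *
import pickle
m=r.camera_model("wrist"); im=r.camera("wrist"); cv2.imwrite("pics/w1.png",im[:,:,::-1]); pickle.dump(m,open("m_w1.pkl","wb"))
M={n:r.camera_model(n) for n in("scene","top")}
mp=pickle.load(open("m_pan.pkl","rb")); print("pan",onz(mp,(267.5,196.5),.06))
O={"red":((247.9,179.4),(256.5,170.9),.017,.022),"green":((241.3,195.6),(272.1,154.2),.017,.022),"blue":((275.4,172.2),(232.3,166.1),.017,.022),"orange":((267.9,215.3),(249.5,157.6),.021,.013)}
for c,(s,t,a,h) in O.items():
    b=blobs(im,c)[:3]; print(c,b)
    x,_=fit([(M["scene"],s),(M["top"],t)],a,h); print(cyl(m,x,a,h))
togo((.64,-.11,.28),1.87)
E
```

```text
pan [ 0.49623212 -0.33090731  0.06      ]
red [(1084, [269.1, 122.3])]
(array([271.30587921, 123.68191088]), 1246.5083155320608)
green [(809, [303.0, 180.8])]
(array([302.68229409, 180.97664225]), 1256.5200230737682)
blue [(1238, [322.2, 280.7]), (873, [315.6, 341.7]), (113, [319.0, 54.1])]
(array([308.44357053,  53.66512525]), 1637.8434294802428)
orange [(1083, [318.0, 116.8]), (548, [449.3, 59.3]), (76, [507.6, 245.0])]
(array([319.55966511, 116.76102754]), 1255.9053327954607)
t 3.15 p [ 0.6007 -0.0835  0.3295] yaw 1.8537 | shift [-0.0363  0.0304  0.0495] rv [-0.0008  0.0007 -0.0163] gap 0.0879
```

View pics/w1.png

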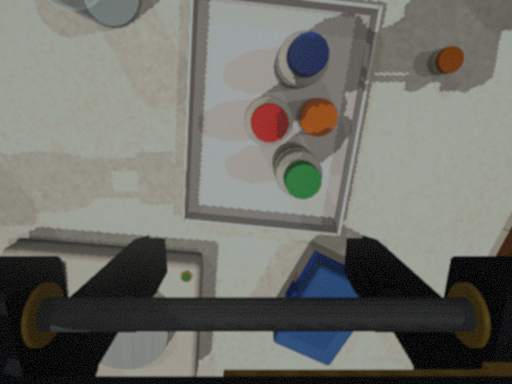

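Converted, 0.06 m is 0.15, -0.02 m is -0.05.

Call:
apply_moves([
  {"tx": -0.025,"ty": 0.0625,"tz": 0.075,"rx": 0,"ry": 0,"rz": 0,"claw": 0.6},
  {"tx": -0.05,"ty": 0.1275,"tz": 0.15,"rx": 0,"ry": 0,"rz": 0,"claw": 0.6},
  {"tx": -0.05,"ty": 0.1275,"tz": 0.15,"rx": 0,"ry": 0,"rz": 0,"claw": 0.6},
  {"tx": -0.05,"ty": 0.1275,"tz": 0.15,"rx": 0,"ry": 0,"rz": 0,"claw": 0.6},
])

```text
t: 3.55
tcp_pos: [0.6552, -0.0876, 0.2688]
tool_rot: [0.599, 0.8, -0.001, -0.001]
wrist_force: [-1.1, 0.1, -0.6]
finger_gap: 0.0704
grip_force: 0.0
```

```bash
python3 - <<'E'
from h import *
import pickle
m2=r.camera_model("wrist"); im2=r.camera("wrist"); cv2.imwrite("pics/w2.png",im2[:,:,::-1]); pickle.dump(m2,open("m_w2.pkl","wb"))
m1=pickle.load(open("m_w1.pkl","rb")); im1=cv2.imread("pics/w1.png")[:,:,::-1].copy()
I={n:cv2.imread(f"pics/{n}0.png")[:,:,::-1].copy() for n in("scene","top")}
V=[(m1,im1),(m2,im2)]+[(r.camera_model(n),I[n]) for n in I]
G={"red":(.599,-.0272,.12),"green":(.6421,-.0686,.12),"blue":(.612,.0352,.12),"orange":(.6527,-.0089,.044)}
for c,g in G.items():
    a,h=(.021,.013) if c=="orange" else (.017,.022)
    obs=[]
    for m,im in V:
        p,_=cyl(m,g,a,h); b=[q for q in blobs(im,c,110,25) if np.hypot(*(np.array(q[1])-p))<15]
        obs.append((m,b[0][1],b[0][0],cyl(m,g,a,h)[1]) if b else None)
    print(c,[(o[1],o[2],round(o[3])) if o else None for o in obs])
    for k in((0,1),(2,3),(0,1,2,3)):
        q=[obs[i][:2] for i in k if obs[i]]
        if len(q)>1: x,f=fit(q,a,h,g); print("  ",k,x.round(4),abs(f).max().round(1))
togo()
E
```

```text
red [([269.1, 122.4], 1125, 1216), ([200.7, 98.8], 2014, 2130), ([248.0, 179.3], 221, 245), ([256.7, 171.0], 147, 153)]
   (0, 1) [ 0.5972 -0.0269  0.1164] 0.1
   (2, 3) [ 0.5989 -0.0273  0.1239] 0.1
   (0, 1, 2, 3) [ 0.5977 -0.0267  0.1219] 0.9
green [([302.7, 180.5], 939, 1199), ([246.2, 174.3], 1398, 1837), ([241.9, 197.4], 208, 271), ([272.2, 154.1], 122, 155)]
   (0, 1) [ 0.6426 -0.0687  0.124 ] 0.1
   (2, 3) [ 0.6436 -0.0686  0.1232] 0.1
   (0, 1, 2, 3) [ 0.6428 -0.0688  0.1233] 0.4
blue [([308.5, 53.2], 1254, 1552), ([245.7, 16.8], 1651, 2794), ([276.1, 173.9], 174, 236), ([232.4, 166.0], 127, 154)]
   (0, 1) [0.6131 0.0363 0.1051] 3.2
   (2, 3) [0.6134 0.0357 0.1231] 0.1
   (0, 1, 2, 3) [0.6133 0.0339 0.1182] 4.1
orange [([318.1, 116.9], 1129, 1231), ([276.3, 97.7], 1646, 1773), ([267.9, 215.4], 250, 276), ([249.7, 157.6], 181, 187)]
   (0, 1) [ 0.6517 -0.0093  0.0451] 0.1
   (2, 3) [ 0.6528 -0.0092  0.0477] 0.1
   (0, 1, 2, 3) [ 0.6516 -0.0093  0.0468] 0.4
t 3.6 p [ 0.6554 -0.0872  0.2702] yaw 1.8568 | shift [0. 0. 0.] rv [0.     0.0004 0.    ] gap 0.0706
```

Converted, 0.08 m is 0.2, 0.07 m is 0.175.

Call:
apply_moves([
  {"tx": 0.0525,"ty": -0.0175,"tz": 0.025,"rx": 0,"ry": 0,"rz": 0,"claw": 0.6},
  {"tx": 0.0525,"ty": -0.0175,"tz": 0.1,"rx": 0,"ry": 0,"rz": 0,"claw": 0.6},
  {"tx": 0.0525,"ty": -0.0175,"tz": 0.175,"rx": 0,"ry": 0,"rz": 0,"claw": 0.6},
  {"tx": 0.0525,"ty": -0.0175,"tz": 0.2,"rx": 0,"ry": 0,"rz": 0,"claw": 0.6},
  {"tx": 0.0525,"ty": -0.0175,"tz": 0.2,"rx": 0,"ry": 0,"rz": 0,"claw": 0.6},
], squeeze=15)

```text
t: 4.1
tcp_pos: [0.6423, -0.0687, 0.1898]
tool_rot: [0.598, 0.801, -0.0, -0.0]
wrist_force: [-0.7, -0.1, 0.8]
finger_gap: 0.0706
grip_force: 0.0
```

```bash
python3 - <<'E'
from h import *
im=r.camera("wrist"); cv2.imwrite("pics/w3.png",im[:,:,::-1])
m=r.camera_model("wrist"); b=blobs(im,"green",110,25)[:2]; print(b,onz(m,b[0][1],.12),cyl(m,(.6427,-.0687,.12),.017,.022))
togo((.6427,-.0687,.127))
E
```

```text
[(3142, [256.7, 245.9])] [ 0.64370253 -0.06659757  0.12      ] (array([253.71843907, 242.13392012]), 3860.798194697476)
t 4.15 p [ 0.6432 -0.0685  0.191 ] yaw 1.8588 | shift [ 0.     -0.0006  0.064 ] rv [0.001  0.0007 0.    ] gap 0.0707
```

View pics/w3.png

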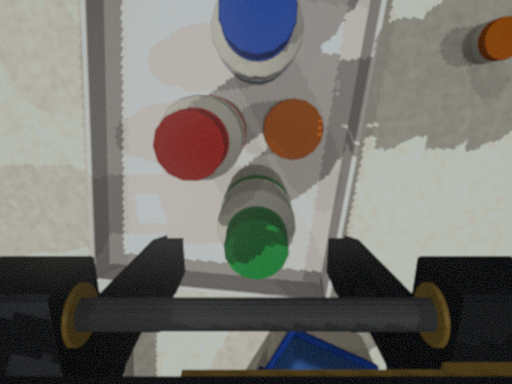

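The green cap at (257, 246) is centred between the fingers (columns 184–328), and red and blue are clear of them. I'll descend and grip.

Converted, 0.063 m is 0.1575, 0.05 m is 0.125.

Call:
apply_moves([
  {"tx": 0,"ty": 0,"tz": 0.0625,"rx": 0,"ry": 0,"rz": 0,"claw": 0.6},
  {"tx": 0,"ty": 0,"tz": 0.125,"rx": 0,"ry": 0,"rz": 0,"claw": 0.6},
  {"tx": 0,"ty": 0,"tz": 0.1575,"rx": 0,"ry": 0,"rz": 0,"claw": 0.6},
  {"tx": 0,"ty": 0,"tz": 0.1575,"rx": 0,"ry": 0,"rz": 0,"claw": 0.6},
], squeeze=15)

```text
t: 4.55
tcp_pos: [0.6427, -0.0683, 0.1264]
tool_rot: [0.598, 0.801, -0.0, -0.0]
wrist_force: [-0.2, -0.3, -0.2]
finger_gap: 0.0707
grip_force: 0.0
```

Call:
apply_moves([
  {"tx": 0,"ty": 0,"tz": 0,"rx": 0,"ry": 0,"rz": 0,"claw": -0.1},
  {"tx": 0,"ty": 0,"tz": 0,"rx": 0,"ry": 0,"rz": 0,"claw": -0.1},
  {"tx": 0,"ty": 0,"tz": 0,"rx": 0,"ry": 0,"rz": 0,"claw": -0.1},
  {"tx": 0,"ty": 0,"tz": 0,"rx": 0,"ry": 0,"rz": 0,"claw": -0.1},
  {"tx": 0,"ty": 0,"tz": 0,"rx": 0,"ry": 0,"rz": 0,"claw": -0.1},
], squeeze=15)

```text
t: 5.05
tcp_pos: [0.6435, -0.0683, 0.1278]
tool_rot: [0.598, 0.802, 0.0, 0.001]
wrist_force: [-1.5, -0.6, 6.2]
finger_gap: 0.0472
grip_force: 14.9
```

```bash
python3 - <<'E'
from h import *
s=r.sense(); print(s["grip_force"],s["wrist_force"]); togo((.5993,.345,.27))
E
```

```text
14.930413775364286 [-1.4599088  -0.61421235  6.2172531 ]
t 5.05 p [ 0.6435 -0.0683  0.1278] yaw 1.8597 | shift [ 0.4086  0.0755 -0.1425] rv [0.0011 0.0008 0.    ] gap 0.0472
```

Converted, -0.143 m is -0.3575, -0.13 m is -0.325.

Call:
apply_moves([
  {"tx": 0,"ty": 0,"tz": -0.05,"rx": 0,"ry": 0,"rz": 0,"claw": -0.1},
  {"tx": 0,"ty": 0,"tz": -0.15,"rx": 0,"ry": 0,"rz": 0,"claw": -0.1},
  {"tx": 0,"ty": 0,"tz": -0.25,"rx": 0,"ry": 0,"rz": 0,"claw": -0.1},
  {"tx": 0,"ty": 0,"tz": -0.325,"rx": 0,"ry": 0,"rz": 0,"claw": -0.1},
  {"tx": 0,"ty": 0,"tz": -0.3575,"rx": 0,"ry": 0,"rz": 0,"claw": -0.1},
])

```text
t: 5.55
tcp_pos: [0.6441, -0.0679, 0.2728]
tool_rot: [0.598, 0.802, 0.001, 0.002]
wrist_force: [0.2, -0.6, -2.4]
finger_gap: 0.0473
grip_force: 14.9
```

Converted, 0.19 m is 0.475, 0.145 m is 0.3625.

Call:
apply_moves([
  {"tx": 0.05,"ty": 0.01,"tz": 0,"rx": 0,"ry": 0,"rz": 0,"claw": -0.1},
  {"tx": 0.1375,"ty": 0.025,"tz": 0,"rx": 0,"ry": 0,"rz": 0,"claw": -0.1},
  {"tx": 0.25,"ty": 0.045,"tz": 0,"rx": 0,"ry": 0,"rz": 0,"claw": -0.1},
  {"tx": 0.3625,"ty": 0.065,"tz": 0,"rx": 0,"ry": 0,"rz": 0,"claw": -0.1},
  {"tx": 0.475,"ty": 0.0875,"tz": 0,"rx": 0,"ry": 0,"rz": 0,"claw": -0.1},
])

```text
t: 6.05
tcp_pos: [0.6213, 0.1252, 0.2683]
tool_rot: [0.598, 0.801, -0.001, -0.001]
wrist_force: [0.2, 0.8, -2.3]
finger_gap: 0.047
grip_force: 14.9
```

Converted, 0.205 m is 0.5125, 0.175 m is 0.4375.

Call:
apply_moves([
  {"tx": 0.1125,"ty": 0.02,"tz": 0,"rx": 0,"ry": 0,"rz": 0,"claw": -0.1},
  {"tx": 0.225,"ty": 0.04,"tz": 0,"rx": 0,"ry": 0,"rz": 0,"claw": -0.1},
  {"tx": 0.3375,"ty": 0.0625,"tz": 0,"rx": 0,"ry": 0,"rz": 0,"claw": -0.1},
  {"tx": 0.4375,"ty": 0.08,"tz": 0,"rx": 0,"ry": 0,"rz": 0,"claw": -0.1},
  {"tx": 0.5125,"ty": 0.0925,"tz": 0,"rx": 0,"ry": 0,"rz": 0,"claw": -0.1},
])

```text
t: 6.55
tcp_pos: [0.5976, 0.3341, 0.2681]
tool_rot: [0.597, 0.802, -0.001, -0.001]
wrist_force: [0.3, 0.0, -1.4]
finger_gap: 0.0474
grip_force: 14.9
```

Converted, 0.07 m is 0.175, 0.065 m is 0.1625.

Call:
apply_moves([
  {"tx": 0.035,"ty": 0.0075,"tz": 0.05,"rx": 0,"ry": 0,"rz": 0,"claw": -0.1},
  {"tx": 0.035,"ty": 0.0075,"tz": 0.125,"rx": 0,"ry": 0,"rz": 0,"claw": -0.1},
  {"tx": 0.035,"ty": 0.0075,"tz": 0.1625,"rx": 0,"ry": 0,"rz": 0,"claw": -0.1},
  {"tx": 0.035,"ty": 0.0075,"tz": 0.175,"rx": 0,"ry": 0,"rz": 0,"claw": -0.1},
  {"tx": 0.035,"ty": 0.0075,"tz": 0.175,"rx": 0,"ry": 0,"rz": 0,"claw": -0.1},
])

```text
t: 7.05
tcp_pos: [0.5983, 0.3444, 0.1988]
tool_rot: [0.598, 0.801, -0.001, -0.0]
wrist_force: [0.7, 0.6, -2.0]
finger_gap: 0.0472
grip_force: 14.9
```

```bash
python3 - <<'E'
from h import *
im=r.camera("wrist"); cv2.imwrite("pics/w4.png",im[:,:,::-1]); 
s=r.sense(); print(s["grip_force"],s["wrist_force"]); togo((.5993,.345,.126))
E
```

```text
14.939414884865982 [-0.00969187 -1.32683375 -1.17841491]
t 7.1 p [0.5988 0.3448 0.2   ] yaw 1.8589 | shift [0.     0.0005 0.074 ] rv [0.0003 0.     0.    ] gap 0.0472
```

View pics/w4.png

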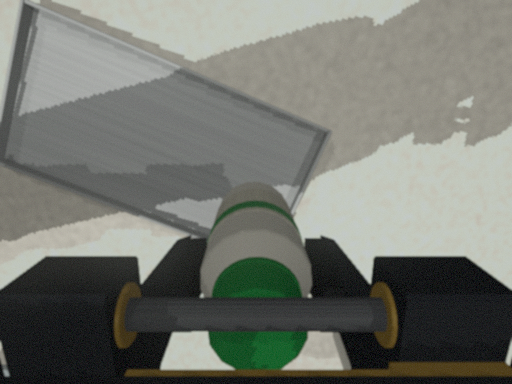

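The bottle is held upright at (256, 260), with a tray corner at (329, 131). I'll check the tray estimate against the corners in this view.

```bash
python3 - <<'E'
from h import *
m=r.camera_model("wrist")
for p in((329,131),(25,2),(5,160)): print(p,onz(m,p,.016).round(4))
c=np.array([.5137,.3536]);u=np.array([.995,-.0995]);v=np.array([.0995,.995])
for a,b in((1,1),(1,-1),(-1,-1),(-1,1)):
    q=c+a*.125*u+b*.065*v; print(q.round(4),proj(m,[[*q,.016]]).round(0))
print(proj(m,[[.5993,.345,.003],[.5993,.345,.075]]))
E
```

```text
(329, 131) [0.6417 0.41   0.016 ]
(25, 2) [0.3985 0.434  0.016 ]
(5, 160) [0.3935 0.3121 0.016 ]
[0.6445 0.4058] [[331. 137.]]
[0.6316 0.2765] [[268. 271.]]
[0.3829 0.3014] [[ -9. 169.]]
[0.3958 0.4307] [[21.  6.]]
[[255.59815295 187.47743283]
 [255.73415793 214.2963704 ]]
```

Converted, 0.07 m is 0.175, 0.065 m is 0.1625.

Call:
apply_moves([
  {"tx": 0,"ty": 0,"tz": 0.075,"rx": 0,"ry": 0,"rz": 0,"claw": -0.1},
  {"tx": 0,"ty": 0,"tz": 0.1375,"rx": 0,"ry": 0,"rz": 0,"claw": -0.1},
  {"tx": 0,"ty": 0,"tz": 0.1625,"rx": 0,"ry": 0,"rz": 0,"claw": -0.1},
  {"tx": 0,"ty": 0,"tz": 0.175,"rx": 0,"ry": 0,"rz": 0,"claw": -0.1},
  {"tx": 0,"ty": 0,"tz": 0.175,"rx": 0,"ry": 0,"rz": 0,"claw": -0.1},
])

```text
t: 7.6
tcp_pos: [0.5988, 0.3455, 0.1304]
tool_rot: [0.598, 0.801, 0.0, 0.0]
wrist_force: [0.5, 0.2, -2.3]
finger_gap: 0.0475
grip_force: 14.9
```

Converted, 0.004 m is 0.01, 0.003 m is 0.0075.

Call:
apply_moves([
  {"tx": 0,"ty": 0,"tz": 0.005,"rx": 0,"ry": 0,"rz": 0,"claw": -0.1},
  {"tx": 0,"ty": 0,"tz": 0.0075,"rx": 0,"ry": 0,"rz": 0,"claw": -0.1},
  {"tx": 0,"ty": 0,"tz": 0.01,"rx": 0,"ry": 0,"rz": 0,"claw": -0.1},
  {"tx": 0,"ty": 0,"tz": 0.01,"rx": 0,"ry": 0,"rz": 0,"claw": -0.1},
])

```text
t: 8.0
tcp_pos: [0.5987, 0.3458, 0.1268]
tool_rot: [0.598, 0.802, 0.001, 0.0]
wrist_force: [-0.9, -1.0, 4.9]
finger_gap: 0.0477
grip_force: 14.9
```

Converted, -0.06 m is -0.15, -0.02 m is -0.05.

Call:
apply_moves([
  {"tx": 0,"ty": 0,"tz": 0,"rx": 0,"ry": 0,"rz": 0,"claw": 0.4},
  {"tx": 0,"ty": 0,"tz": 0,"rx": 0,"ry": 0,"rz": 0,"claw": 0.4},
  {"tx": 0,"ty": 0,"tz": 0,"rx": 0,"ry": 0,"rz": 0,"claw": 0.4},
  {"tx": 0,"ty": 0,"tz": -0.05,"rx": 0,"ry": 0,"rz": 0,"claw": 0.4},
  {"tx": 0,"ty": 0,"tz": -0.15,"rx": 0,"ry": 0,"rz": 0,"claw": 0.4},
])

```text
t: 8.5
tcp_pos: [0.5968, 0.3442, 0.1842]
tool_rot: [0.598, 0.802, -0.003, -0.001]
wrist_force: [0.1, 0.3, -0.7]
finger_gap: 0.0618
grip_force: 0.0
```

Converted, -0.168 m is -0.42, -0.122 m is -0.305.

Call:
apply_moves([
  {"tx": 0,"ty": 0,"tz": -0.075,"rx": 0,"ry": 0,"rz": 0,"claw": 0.6},
  {"tx": -0.075,"ty": -0.0225,"tz": -0.1,"rx": 0,"ry": 0,"rz": 0,"claw": 0.6},
  {"tx": -0.19,"ty": -0.0575,"tz": -0.1,"rx": 0,"ry": 0,"rz": 0,"claw": 0.6},
  {"tx": -0.305,"ty": -0.0925,"tz": -0.1,"rx": 0,"ry": 0,"rz": 0,"claw": 0.6},
  {"tx": -0.42,"ty": -0.125,"tz": -0.1,"rx": 0,"ry": 0,"rz": 0,"claw": 0.6},
])

```text
t: 9.0
tcp_pos: [0.5983, 0.1685, 0.2274]
tool_rot: [0.598, 0.802, 0.001, 0.001]
wrist_force: [0.3, -0.1, -0.1]
finger_gap: 0.0703
grip_force: 0.0
```

Converted, -0.188 m is -0.47, -0.175 m is -0.4375.

Call:
apply_moves([
  {"tx": -0.115,"ty": -0.035,"tz": 0,"rx": 0,"ry": 0,"rz": 0,"claw": 0.6},
  {"tx": -0.23,"ty": -0.07,"tz": 0,"rx": 0,"ry": 0,"rz": 0,"claw": 0.6},
  {"tx": -0.345,"ty": -0.105,"tz": 0,"rx": 0,"ry": 0,"rz": 0,"claw": 0.6},
  {"tx": -0.4375,"ty": -0.1325,"tz": 0.025,"rx": 0,"ry": 0,"rz": 0,"claw": 0.6},
  {"tx": -0.47,"ty": -0.1425,"tz": 0.075,"rx": 0,"ry": 0,"rz": 0,"claw": 0.6},
])

```text
t: 9.5
tcp_pos: [0.5986, -0.0325, 0.198]
tool_rot: [0.601, 0.8, -0.0, 0.003]
wrist_force: [0.6, 0.0, -0.3]
finger_gap: 0.0707
grip_force: 0.0
```

```bash
python3 - <<'E'
from h import *
m=r.camera_model("wrist"); im=r.camera("wrist")
b=blobs(im,"red",110,25)[:2]; print(b,onz(m,b[0][1],.12),cyl(m,(.5975,-.0268,.12),.017,.022))
togo((.5975,-.0268,.127))
E
```

```text
[(3182, [254.6, 225.8]), (27, [252.0, 165.7])] [ 0.59591599 -0.0231231   0.12      ] (array([255.4855183 , 226.89661139]), 3588.5783011221793)
t 9.55 p [ 0.5963 -0.0332  0.1938] yaw 1.8527 | shift [0.006  0.0031 0.0668] rv [-0.0029  0.0029 -0.    ] gap 0.0709
```

Call:
apply_moves([
  {"tx": 0,"ty": 0,"tz": 0,"rx": 0,"ry": 0,"rz": 0,"claw": 0.6},
  {"tx": 0,"ty": 0,"tz": 0,"rx": 0,"ry": 0,"rz": 0,"claw": 0.6},
  {"tx": 0,"ty": 0,"tz": 0,"rx": 0,"ry": 0,"rz": 0,"claw": 0.6},
])

```text
t: 9.85
tcp_pos: [0.5979, -0.0241, 0.1971]
tool_rot: [0.597, 0.802, 0.001, 0.0]
wrist_force: [1.0, 0.2, -0.3]
finger_gap: 0.0709
grip_force: 0.0
```

```bash
python3 - <<'E'
from h import *
m=r.camera_model("wrist"); im=r.camera("wrist")
b=blobs(im,"red",110,25)[:1]; print(b,cyl(m,(.5975,-.0268,.12),.017,.022))
togo((.5975,-.0268,.127))
E
```

```text
[(3285, [252.2, 241.1])] (array([252.53996099, 241.73683729]), 3586.036539361463)
t 9.9 p [ 0.5978 -0.0244  0.1969] yaw 1.8624 | shift [-0.0022 -0.0011  0.0698] rv [ 0.0019 -0.0003 -0.    ] gap 0.0703
```

Converted, 0.069 m is 0.1725, -0.002 m is -0.005.

Call:
apply_moves([
  {"tx": -0.005,"ty": -0.0025,"tz": 0.0625,"rx": 0,"ry": 0,"rz": 0,"claw": 0.6},
  {"tx": -0.005,"ty": -0.0025,"tz": 0.125,"rx": 0,"ry": 0,"rz": 0,"claw": 0.6},
  {"tx": -0.005,"ty": -0.0025,"tz": 0.1625,"rx": 0,"ry": 0,"rz": 0,"claw": 0.6},
  {"tx": -0.005,"ty": -0.0025,"tz": 0.1725,"rx": 0,"ry": 0,"rz": 0,"claw": 0.6},
  {"tx": -0.005,"ty": -0.0025,"tz": 0.1725,"rx": 0,"ry": 0,"rz": 0,"claw": 0.6},
])

```text
t: 10.4
tcp_pos: [0.5969, -0.028, 0.1267]
tool_rot: [0.598, 0.802, 0.0, -0.0]
wrist_force: [0.0, -0.4, -0.0]
finger_gap: 0.0705
grip_force: 0.0
```

Call:
apply_moves([
  {"tx": 0,"ty": 0,"tz": 0,"rx": 0,"ry": 0,"rz": 0,"claw": -0.1},
  {"tx": 0,"ty": 0,"tz": 0,"rx": 0,"ry": 0,"rz": 0,"claw": -0.1},
  {"tx": 0,"ty": 0,"tz": 0,"rx": 0,"ry": 0,"rz": 0,"claw": -0.1},
  {"tx": 0,"ty": 0,"tz": 0,"rx": 0,"ry": 0,"rz": 0,"claw": -0.1},
  {"tx": 0,"ty": 0,"tz": 0,"rx": 0,"ry": 0,"rz": 0,"claw": -0.1},
])

```text
t: 10.9
tcp_pos: [0.5974, -0.0286, 0.1274]
tool_rot: [0.598, 0.802, 0.0, 0.001]
wrist_force: [0.8, -1.0, 4.4]
finger_gap: 0.0475
grip_force: 15.0
```

```bash
python3 - <<'E'
from h import *
togo((.5137,.3556,.126))
E
```

```text
t 10.9 p [ 0.5974 -0.0286  0.1274] yaw 1.8598 | shift [0.3921 0.0292 0.0012] rv [0.0014 0.0004 0.    ] gap 0.0475
```

Converted, -0.143 m is -0.3575, -0.13 m is -0.325.

Call:
apply_moves([
  {"tx": 0,"ty": 0,"tz": -0.05,"rx": 0,"ry": 0,"rz": 0,"claw": -0.1},
  {"tx": 0,"ty": 0,"tz": -0.15,"rx": 0,"ry": 0,"rz": 0,"claw": -0.1},
  {"tx": 0,"ty": 0,"tz": -0.25,"rx": 0,"ry": 0,"rz": 0,"claw": -0.1},
  {"tx": 0,"ty": 0,"tz": -0.325,"rx": 0,"ry": 0,"rz": 0,"claw": -0.1},
  {"tx": 0,"ty": 0,"tz": -0.3575,"rx": 0,"ry": 0,"rz": 0,"claw": -0.1},
])

```text
t: 11.4
tcp_pos: [0.5977, -0.0285, 0.2723]
tool_rot: [0.598, 0.802, 0.001, 0.001]
wrist_force: [0.4, -0.4, -2.2]
finger_gap: 0.0472
grip_force: 15.0
```

Converted, 0.19 m is 0.475, 0.145 m is 0.3625.

Call:
apply_moves([
  {"tx": 0.05,"ty": 0,"tz": 0,"rx": 0,"ry": 0,"rz": 0,"claw": -0.1},
  {"tx": 0.1375,"ty": 0.01,"tz": 0,"rx": 0,"ry": 0,"rz": 0,"claw": -0.1},
  {"tx": 0.25,"ty": 0.02,"tz": 0,"rx": 0,"ry": 0,"rz": 0,"claw": -0.1},
  {"tx": 0.3625,"ty": 0.0275,"tz": 0,"rx": 0,"ry": 0,"rz": 0,"claw": -0.1},
  {"tx": 0.475,"ty": 0.035,"tz": 0,"rx": 0,"ry": 0,"rz": 0,"claw": -0.1},
])

```text
t: 11.9
tcp_pos: [0.5549, 0.1585, 0.2682]
tool_rot: [0.598, 0.801, -0.001, -0.001]
wrist_force: [-0.4, 0.4, -2.3]
finger_gap: 0.0475
grip_force: 15.0
```

Converted, 0.202 m is 0.505, 0.175 m is 0.4375.

Call:
apply_moves([
  {"tx": 0.1125,"ty": 0.0075,"tz": 0,"rx": 0,"ry": 0,"rz": 0,"claw": -0.1},
  {"tx": 0.225,"ty": 0.015,"tz": 0,"rx": 0,"ry": 0,"rz": 0,"claw": -0.1},
  {"tx": 0.3375,"ty": 0.025,"tz": 0,"rx": 0,"ry": 0,"rz": 0,"claw": -0.1},
  {"tx": 0.4375,"ty": 0.0325,"tz": 0,"rx": 0,"ry": 0,"rz": 0,"claw": -0.1},
  {"tx": 0.505,"ty": 0.0375,"tz": 0,"rx": 0,"ry": 0,"rz": 0,"claw": -0.1},
])

```text
t: 12.4
tcp_pos: [0.5106, 0.3583, 0.2682]
tool_rot: [0.597, 0.803, -0.001, -0.001]
wrist_force: [1.0, 0.2, -1.8]
finger_gap: 0.0477
grip_force: 15.0
```

Converted, 0.13 m is 0.325, 0.11 m is 0.275.

Call:
apply_moves([
  {"tx": 0,"ty": 0,"tz": 0.025,"rx": 0,"ry": 0,"rz": 0,"claw": -0.1},
  {"tx": 0,"ty": 0,"tz": 0.1,"rx": 0,"ry": 0,"rz": 0,"claw": -0.1},
  {"tx": 0,"ty": 0,"tz": 0.2,"rx": 0,"ry": 0,"rz": 0,"claw": -0.1},
  {"tx": 0,"ty": 0,"tz": 0.275,"rx": 0,"ry": 0,"rz": 0,"claw": -0.1},
  {"tx": 0,"ty": 0,"tz": 0.325,"rx": 0,"ry": 0,"rz": 0,"claw": -0.1},
])

```text
t: 12.9
tcp_pos: [0.5118, 0.3526, 0.1355]
tool_rot: [0.598, 0.801, -0.003, -0.0]
wrist_force: [-0.5, 1.0, -2.0]
finger_gap: 0.0472
grip_force: 15.0
```

Converted, 0.014 m is 0.035, 0.012 m is 0.03.

Call:
apply_moves([
  {"tx": 0,"ty": 0,"tz": 0.02,"rx": 0,"ry": 0,"rz": 0,"claw": -0.1},
  {"tx": 0,"ty": 0,"tz": 0.025,"rx": 0,"ry": 0,"rz": 0,"claw": -0.1},
  {"tx": 0,"ty": 0,"tz": 0.03,"rx": 0,"ry": 0,"rz": 0,"claw": -0.1},
  {"tx": 0,"ty": 0,"tz": 0.035,"rx": 0,"ry": 0,"rz": 0,"claw": -0.1},
  {"tx": 0,"ty": 0,"tz": 0.035,"rx": 0,"ry": 0,"rz": 0,"claw": -0.1},
])

```text
t: 13.4
tcp_pos: [0.5134, 0.3557, 0.1265]
tool_rot: [0.598, 0.802, 0.001, 0.0]
wrist_force: [0.2, 0.0, -1.6]
finger_gap: 0.0477
grip_force: 15.0
```

Converted, 0.001 m is 0.0025.

Call:
apply_moves([
  {"tx": 0,"ty": 0,"tz": 0.0025,"rx": 0,"ry": 0,"rz": 0,"claw": -0.1},
  {"tx": 0,"ty": 0,"tz": 0.0025,"rx": 0,"ry": 0,"rz": 0,"claw": -0.1},
  {"tx": 0,"ty": 0,"tz": 0.0025,"rx": 0,"ry": 0,"rz": 0,"claw": -0.1},
])

```text
t: 13.7
tcp_pos: [0.5135, 0.3558, 0.1263]
tool_rot: [0.598, 0.802, 0.001, 0.0]
wrist_force: [-1.2, -2.4, 6.8]
finger_gap: 0.0478
grip_force: 15.0
```

Call:
apply_moves([
  {"tx": 0,"ty": 0,"tz": 0,"rx": 0,"ry": 0,"rz": 0,"claw": 0.4},
  {"tx": 0,"ty": 0,"tz": 0,"rx": 0,"ry": 0,"rz": 0,"claw": 0.4},
  {"tx": 0,"ty": 0,"tz": 0,"rx": 0,"ry": 0,"rz": 0,"claw": 0.4},
  {"tx": 0,"ty": 0,"tz": -0.05,"rx": 0,"ry": 0,"rz": 0,"claw": 0.4},
  {"tx": 0,"ty": 0,"tz": -0.15,"rx": 0,"ry": 0,"rz": 0,"claw": 0.4},
])

```text
t: 14.2
tcp_pos: [0.5114, 0.354, 0.1824]
tool_rot: [0.598, 0.802, -0.003, -0.001]
wrist_force: [-0.0, 0.7, 0.7]
finger_gap: 0.0616
grip_force: 0.0
```

Converted, -0.168 m is -0.42, 0.001 m is 0.0025.

Call:
apply_moves([
  {"tx": 0,"ty": 0,"tz": -0.075,"rx": 0,"ry": 0,"rz": 0,"claw": 0.6},
  {"tx": -0.075,"ty": 0,"tz": -0.1,"rx": 0,"ry": 0,"rz": 0,"claw": 0.6},
  {"tx": -0.19,"ty": 0.0025,"tz": -0.1,"rx": 0,"ry": 0,"rz": 0,"claw": 0.6},
  {"tx": -0.305,"ty": 0.005,"tz": -0.1,"rx": 0,"ry": 0,"rz": 0,"claw": 0.6},
  {"tx": -0.42,"ty": 0.005,"tz": -0.1,"rx": 0,"ry": 0,"rz": 0,"claw": 0.6},
])

```text
t: 14.7
tcp_pos: [0.5631, 0.1933, 0.2248]
tool_rot: [0.598, 0.802, 0.0, 0.0]
wrist_force: [1.3, 0.6, 0.3]
finger_gap: 0.0703
grip_force: 0.0
```

Converted, -0.167 m is -0.4175, -0.16 m is -0.4.

Call:
apply_moves([
  {"tx": -0.115,"ty": 0,"tz": 0,"rx": 0,"ry": 0,"rz": 0,"claw": 0.6},
  {"tx": -0.23,"ty": 0.0025,"tz": 0,"rx": 0,"ry": 0,"rz": 0,"claw": 0.6},
  {"tx": -0.3375,"ty": 0.005,"tz": 0,"rx": 0,"ry": 0,"rz": 0,"claw": 0.6},
  {"tx": -0.4,"ty": 0.005,"tz": 0.0375,"rx": 0,"ry": 0,"rz": 0,"claw": 0.6},
  {"tx": -0.4175,"ty": 0.005,"tz": 0.075,"rx": 0,"ry": 0,"rz": 0,"claw": 0.6},
])

```text
t: 15.2
tcp_pos: [0.6132, 0.0311, 0.1941]
tool_rot: [0.6, 0.8, -0.0, 0.001]
wrist_force: [0.2, -0.2, -0.1]
finger_gap: 0.0704
grip_force: 0.0
```

Call:
apply_moves([
  {"tx": 0,"ty": 0,"tz": 0,"rx": 0,"ry": 0,"rz": 0,"claw": 0.6},
  {"tx": 0,"ty": 0,"tz": 0,"rx": 0,"ry": 0,"rz": 0,"claw": 0.6},
  {"tx": 0,"ty": 0,"tz": 0,"rx": 0,"ry": 0,"rz": 0,"claw": 0.6},
])

```text
t: 15.5
tcp_pos: [0.612, 0.0382, 0.1952]
tool_rot: [0.597, 0.803, 0.001, -0.0]
wrist_force: [-0.1, 0.2, 0.2]
finger_gap: 0.0705
grip_force: 0.0
```

```bash
python3 - <<'E'
from h import *
m=r.camera_model("wrist"); im=r.camera("wrist")
b=blobs(im,"blue",110,15)[:2]; print(b,cyl(m,(.6132,.0355,.12),.017,.022))
togo((.6132,.0355,.127))
cv2.imwrite("pics/w5.png",im[:,:,::-1])
E
```

```text
[(2897, [255.4, 244.3])] (array([255.48824708, 243.93240139]), 3658.390718742041)
t 15.55 p [0.6122 0.0379 0.1954] yaw 1.8629 | shift [-0.0026  0.0002  0.0684] rv [ 0.0011 -0.0008 -0.    ] gap 0.0707
```

View pics/w5.png

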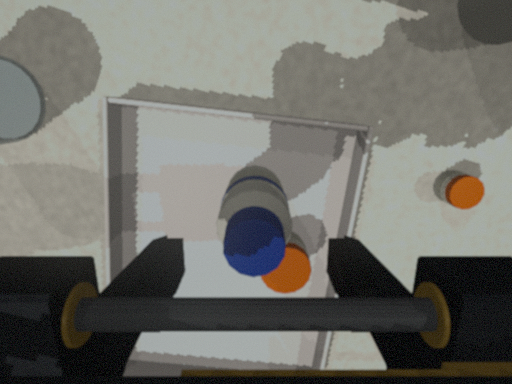

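Converted, 0.068 m is 0.17, -0.001 m is -0.0025.

Call:
apply_moves([
  {"tx": -0.0025,"ty": 0,"tz": 0.0625,"rx": 0,"ry": 0,"rz": 0,"claw": 0.6},
  {"tx": -0.0025,"ty": 0,"tz": 0.125,"rx": 0,"ry": 0,"rz": 0,"claw": 0.6},
  {"tx": -0.0025,"ty": 0,"tz": 0.1625,"rx": 0,"ry": 0,"rz": 0,"claw": 0.6},
  {"tx": -0.0025,"ty": 0,"tz": 0.17,"rx": 0,"ry": 0,"rz": 0,"claw": 0.6},
  {"tx": -0.0025,"ty": 0,"tz": 0.17,"rx": 0,"ry": 0,"rz": 0,"claw": 0.6},
])

```text
t: 16.05
tcp_pos: [0.6126, 0.0351, 0.1268]
tool_rot: [0.598, 0.802, 0.0, -0.0]
wrist_force: [-0.1, -0.2, 1.0]
finger_gap: 0.0707
grip_force: 0.0
```

Call:
apply_moves([
  {"tx": 0,"ty": 0,"tz": 0,"rx": 0,"ry": 0,"rz": 0,"claw": -0.1},
  {"tx": 0,"ty": 0,"tz": 0,"rx": 0,"ry": 0,"rz": 0,"claw": -0.1},
  {"tx": 0,"ty": 0,"tz": 0,"rx": 0,"ry": 0,"rz": 0,"claw": -0.1},
  {"tx": 0,"ty": 0,"tz": 0,"rx": 0,"ry": 0,"rz": 0,"claw": -0.1},
  {"tx": 0,"ty": 0,"tz": 0,"rx": 0,"ry": 0,"rz": 0,"claw": -0.1},
])

```text
t: 16.55
tcp_pos: [0.6128, 0.0345, 0.1274]
tool_rot: [0.598, 0.802, 0.0, 0.0]
wrist_force: [-1.1, -1.4, 6.9]
finger_gap: 0.0474
grip_force: 15.0
```

```bash
python3 - <<'E'
from h import *
togo((.428,.364,.126))
E
```

```text
t 16.55 p [0.6128 0.0345 0.1274] yaw 1.8597 | shift [ 0.3686 -0.0833  0.0012] rv [0.0008 0.0003 0.    ] gap 0.0474
```

Converted, -0.143 m is -0.3575, -0.13 m is -0.325.

Call:
apply_moves([
  {"tx": 0,"ty": 0,"tz": -0.05,"rx": 0,"ry": 0,"rz": 0,"claw": -0.1},
  {"tx": 0,"ty": 0,"tz": -0.15,"rx": 0,"ry": 0,"rz": 0,"claw": -0.1},
  {"tx": 0,"ty": 0,"tz": -0.25,"rx": 0,"ry": 0,"rz": 0,"claw": -0.1},
  {"tx": 0,"ty": 0,"tz": -0.325,"rx": 0,"ry": 0,"rz": 0,"claw": -0.1},
  {"tx": 0,"ty": 0,"tz": -0.3575,"rx": 0,"ry": 0,"rz": 0,"claw": -0.1},
])

```text
t: 17.05
tcp_pos: [0.6135, 0.0347, 0.2724]
tool_rot: [0.598, 0.802, 0.001, 0.001]
wrist_force: [-0.4, -0.2, -1.6]
finger_gap: 0.0471
grip_force: 15.0
```

Converted, 0.19 m is 0.475, 0.145 m is 0.3625.

Call:
apply_moves([
  {"tx": 0.05,"ty": -0.01,"tz": 0,"rx": 0,"ry": 0,"rz": 0,"claw": -0.1},
  {"tx": 0.1375,"ty": -0.03,"tz": 0,"rx": 0,"ry": 0,"rz": 0,"claw": -0.1},
  {"tx": 0.25,"ty": -0.055,"tz": 0,"rx": 0,"ry": 0,"rz": 0,"claw": -0.1},
  {"tx": 0.3625,"ty": -0.08,"tz": 0,"rx": 0,"ry": 0,"rz": 0,"claw": -0.1},
  {"tx": 0.475,"ty": -0.1075,"tz": 0,"rx": 0,"ry": 0,"rz": 0,"claw": -0.1},
])

```text
t: 17.55
tcp_pos: [0.5156, 0.2052, 0.2683]
tool_rot: [0.598, 0.801, -0.001, -0.001]
wrist_force: [0.1, 0.7, -1.8]
finger_gap: 0.0474
grip_force: 15.0
```

Converted, 0.179 m is 0.4475, 0.16 m is 0.4.

Call:
apply_moves([
  {"tx": 0.1125,"ty": -0.025,"tz": 0,"rx": 0,"ry": 0,"rz": 0,"claw": -0.1},
  {"tx": 0.225,"ty": -0.05,"tz": 0,"rx": 0,"ry": 0,"rz": 0,"claw": -0.1},
  {"tx": 0.325,"ty": -0.075,"tz": 0,"rx": 0,"ry": 0,"rz": 0,"claw": -0.1},
  {"tx": 0.4,"ty": -0.09,"tz": 0,"rx": 0,"ry": 0,"rz": 0,"claw": -0.1},
  {"tx": 0.4475,"ty": -0.1,"tz": 0,"rx": 0,"ry": 0,"rz": 0,"claw": -0.1},
])

```text
t: 18.05
tcp_pos: [0.4253, 0.3666, 0.2685]
tool_rot: [0.596, 0.803, -0.001, -0.001]
wrist_force: [0.2, -0.3, -1.9]
finger_gap: 0.0474
grip_force: 15.0
```

Converted, 0.13 m is 0.325, 0.11 m is 0.275.

Call:
apply_moves([
  {"tx": 0,"ty": 0,"tz": 0.025,"rx": 0,"ry": 0,"rz": 0,"claw": -0.1},
  {"tx": 0,"ty": 0,"tz": 0.1,"rx": 0,"ry": 0,"rz": 0,"claw": -0.1},
  {"tx": 0,"ty": 0,"tz": 0.2,"rx": 0,"ry": 0,"rz": 0,"claw": -0.1},
  {"tx": 0,"ty": 0,"tz": 0.275,"rx": 0,"ry": 0,"rz": 0,"claw": -0.1},
  {"tx": 0,"ty": 0,"tz": 0.325,"rx": 0,"ry": 0,"rz": 0,"claw": -0.1},
])

```text
t: 18.55
tcp_pos: [0.4273, 0.3614, 0.1357]
tool_rot: [0.598, 0.801, -0.003, -0.0]
wrist_force: [-0.3, -0.4, -1.9]
finger_gap: 0.0476
grip_force: 15.0
```

Converted, 0.014 m is 0.035, 0.012 m is 0.03.

Call:
apply_moves([
  {"tx": 0,"ty": 0,"tz": 0.02,"rx": 0,"ry": 0,"rz": 0,"claw": -0.1},
  {"tx": 0,"ty": 0,"tz": 0.025,"rx": 0,"ry": 0,"rz": 0,"claw": -0.1},
  {"tx": 0,"ty": 0,"tz": 0.03,"rx": 0,"ry": 0,"rz": 0,"claw": -0.1},
  {"tx": 0,"ty": 0,"tz": 0.035,"rx": 0,"ry": 0,"rz": 0,"claw": -0.1},
  {"tx": 0,"ty": 0,"tz": 0.035,"rx": 0,"ry": 0,"rz": 0,"claw": -0.1},
])

```text
t: 19.05
tcp_pos: [0.4282, 0.3649, 0.1264]
tool_rot: [0.598, 0.802, 0.001, 0.0]
wrist_force: [-0.1, 0.0, -2.6]
finger_gap: 0.0474
grip_force: 15.0
```

Converted, 0.001 m is 0.0025.

Call:
apply_moves([
  {"tx": 0,"ty": 0,"tz": 0.0025,"rx": 0,"ry": 0,"rz": 0,"claw": -0.1},
  {"tx": 0,"ty": 0,"tz": 0.0025,"rx": 0,"ry": 0,"rz": 0,"claw": -0.1},
  {"tx": 0,"ty": 0,"tz": 0.0025,"rx": 0,"ry": 0,"rz": 0,"claw": -0.1},
])

```text
t: 19.35
tcp_pos: [0.4282, 0.365, 0.1263]
tool_rot: [0.598, 0.802, 0.001, 0.0]
wrist_force: [-1.7, -3.0, 10.2]
finger_gap: 0.0471
grip_force: 15.0
```

Converted, -0.06 m is -0.15, -0.02 m is -0.05.

Call:
apply_moves([
  {"tx": 0,"ty": 0,"tz": 0,"rx": 0,"ry": 0,"rz": 0,"claw": 0.4},
  {"tx": 0,"ty": 0,"tz": 0,"rx": 0,"ry": 0,"rz": 0,"claw": 0.4},
  {"tx": 0,"ty": 0,"tz": 0,"rx": 0,"ry": 0,"rz": 0,"claw": 0.4},
  {"tx": 0,"ty": 0,"tz": -0.05,"rx": 0,"ry": 0,"rz": 0,"claw": 0.4},
  {"tx": 0,"ty": 0,"tz": -0.15,"rx": 0,"ry": 0,"rz": 0,"claw": 0.4},
])

```text
t: 19.85
tcp_pos: [0.4265, 0.3631, 0.1829]
tool_rot: [0.598, 0.802, -0.003, -0.001]
wrist_force: [1.3, 0.3, 0.4]
finger_gap: 0.0613
grip_force: 0.0
```

Converted, -0.16 m is -0.4, -0.116 m is -0.29.

Call:
apply_moves([
  {"tx": 0,"ty": 0,"tz": -0.1,"rx": 0,"ry": 0,"rz": 0,"claw": 0.5},
  {"tx": -0.0725,"ty": 0.0175,"tz": -0.15,"rx": 0,"ry": 0,"rz": 0,"claw": 0.5},
  {"tx": -0.1825,"ty": 0.0475,"tz": -0.15,"rx": 0,"ry": 0,"rz": 0,"claw": 0.5},
  {"tx": -0.29,"ty": 0.075,"tz": -0.15,"rx": 0,"ry": 0,"rz": 0,"claw": 0.5},
  {"tx": -0.4,"ty": 0.1025,"tz": -0.15,"rx": 0,"ry": 0,"rz": 0,"claw": 0.5},
])

```text
t: 20.35
tcp_pos: [0.5134, 0.2214, 0.245]
tool_rot: [0.598, 0.802, 0.0, 0.0]
wrist_force: [0.8, -0.4, -0.7]
finger_gap: 0.0661
grip_force: 0.0
```

Converted, -0.218 m is -0.545, -0.174 m is -0.435, 0.7 rad is 0.4456.

Call:
apply_moves([
  {"tx": -0.11,"ty": 0.0275,"tz": 0,"rx": 0,"ry": 0,"rz": 0.0891,"claw": 0.5},
  {"tx": -0.2175,"ty": 0.055,"tz": 0,"rx": 0,"ry": 0,"rz": 0.1783,"claw": 0.5},
  {"tx": -0.3275,"ty": 0.085,"tz": 0,"rx": 0,"ry": 0,"rz": 0.2674,"claw": 0.5},
  {"tx": -0.435,"ty": 0.1125,"tz": 0,"rx": 0,"ry": 0,"rz": 0.3565,"claw": 0.5},
  {"tx": -0.545,"ty": 0.14,"tz": 0,"rx": 0,"ry": 0,"rz": 0.4456,"claw": 0.5},
])

```text
t: 20.85
tcp_pos: [0.6292, 0.0282, 0.2447]
tool_rot: [0.838, 0.546, 0.0, 0.0]
wrist_force: [-0.4, 1.1, 1.0]
finger_gap: 0.0662
grip_force: 0.0
```

Converted, 0.07 m is 0.175, 0.05 m is 0.125, 0.7 rad is 0.4456.

Call:
apply_moves([
  {"tx": -0.0325,"ty": 0.045,"tz": 0.025,"rx": 0,"ry": 0,"rz": 0.0891,"claw": 0.5},
  {"tx": -0.0675,"ty": 0.0925,"tz": 0.05,"rx": 0,"ry": 0,"rz": 0.1783,"claw": 0.5},
  {"tx": -0.0675,"ty": 0.0925,"tz": 0.075,"rx": 0,"ry": 0,"rz": 0.2674,"claw": 0.5},
  {"tx": -0.0675,"ty": 0.0925,"tz": 0.125,"rx": 0,"ry": 0,"rz": 0.3565,"claw": 0.5},
  {"tx": -0.0675,"ty": 0.0925,"tz": 0.175,"rx": 0,"ry": 0,"rz": 0.4456,"claw": 0.5},
])

```text
t: 21.35
tcp_pos: [0.6518, -0.0099, 0.1741]
tool_rot: [0.974, 0.225, 0.0, 0.0]
wrist_force: [-0.8, -0.9, -0.5]
finger_gap: 0.0665
grip_force: 0.0
```

Converted, 0.02 m is 0.05, 0.01 m is 0.025, 0.27 rad is 0.1719.

Call:
apply_moves([
  {"tx": 0,"ty": 0,"tz": 0.025,"rx": 0,"ry": 0,"rz": 0.0891,"claw": 0.5},
  {"tx": 0,"ty": 0,"tz": 0.05,"rx": 0,"ry": 0,"rz": 0.1719,"claw": 0.5},
  {"tx": 0,"ty": 0,"tz": 0.05,"rx": 0,"ry": 0,"rz": 0.1719,"claw": 0.5},
  {"tx": 0,"ty": 0,"tz": 0.05,"rx": 0,"ry": 0,"rz": 0.1719,"claw": 0.5},
])

```text
t: 21.75
tcp_pos: [0.6516, -0.0095, 0.1547]
tool_rot: [0.995, 0.097, -0.0, 0.0]
wrist_force: [-0.5, -0.0, -0.0]
finger_gap: 0.0659
grip_force: 0.0
```

```bash
python3 - <<'E'
from h import *
m=r.camera_model("wrist"); im=r.camera("wrist"); p=cyl(m,(.6517,-.0092,.044),.021,.013)
b=blobs(im,"orange",110,25)[:3]; print(b,p)
print("seen", [onz(m,q[1],.040).round(4) for q in b])
togo((.6517,-.0092,.074),.19)
cv2.imwrite("pics/w6.png",im[:,:,::-1])
t=r.camera("top"); cv2.imwrite("pics/top6.png",t[:,:,::-1]); mt=r.camera_model("top")
for c in("red","green","blue"): print(c,[(n,onz(mt,q,.115).round(3)) for n,q in blobs(t,c,110,25) if q[0]<200][:2])
E
```

```text
[(3221, [255.3, 218.2]), (261, [130.2, 3.6])] (array([255.40388328, 218.19766689]), 3537.474947833456)
seen [array([ 0.6523, -0.009 ,  0.04  ]), array([0.7596, 0.0804, 0.04  ])]
t 21.8 p [ 0.6519 -0.0096  0.1551] yaw 0.1931 | shift [-0.0001 -0.0004  0.0811] rv [ 0.0001 -0.0005  0.0031] gap 0.0657
red [(170, array([0.515, 0.356, 0.115]))]
green [(145, array([0.599, 0.343, 0.115]))]
blue [(154, array([0.429, 0.365, 0.115]))]
```

View pics/w6.png

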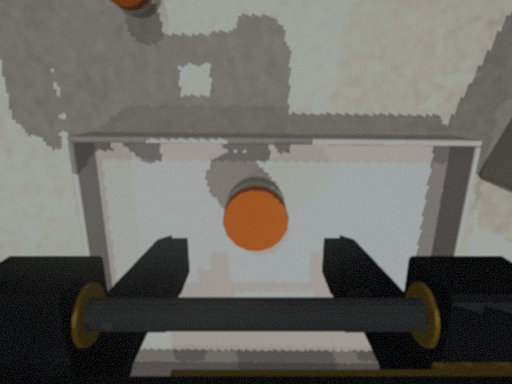

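Top view: the three bottles stand at their slots. The jar, at (255, 218), is centred between the fingers and matches the 42 mm size. Next is the jar grasp.

Converted, 0.081 m is 0.2025, 0.076 m is 0.19.

Call:
apply_moves([
  {"tx": 0,"ty": 0,"tz": 0.075,"rx": 0,"ry": 0,"rz": 0,"claw": 0.5},
  {"tx": 0,"ty": 0,"tz": 0.15,"rx": 0,"ry": 0,"rz": 0,"claw": 0.5},
  {"tx": 0,"ty": 0,"tz": 0.19,"rx": 0,"ry": 0,"rz": 0,"claw": 0.5},
  {"tx": 0,"ty": 0,"tz": 0.2025,"rx": 0,"ry": 0,"rz": 0,"claw": 0.5},
  {"tx": 0,"ty": 0,"tz": 0.2025,"rx": 0,"ry": 0,"rz": 0,"claw": 0.5},
])

```text
t: 22.35
tcp_pos: [0.6517, -0.0097, 0.0737]
tool_rot: [0.995, 0.095, -0.0, -0.0]
wrist_force: [-0.4, -0.1, 0.5]
finger_gap: 0.066
grip_force: 0.0
```

Call:
apply_moves([
  {"tx": 0,"ty": 0,"tz": 0,"rx": 0,"ry": 0,"rz": 0,"claw": -0.25},
  {"tx": 0,"ty": 0,"tz": 0,"rx": 0,"ry": 0,"rz": 0,"claw": -0.25},
  {"tx": 0,"ty": 0,"tz": 0,"rx": 0,"ry": 0,"rz": 0,"claw": -0.25},
  {"tx": 0,"ty": 0,"tz": 0,"rx": 0,"ry": 0,"rz": 0,"claw": -0.25},
  {"tx": 0,"ty": 0,"tz": 0,"rx": 0,"ry": 0,"rz": 0,"claw": -0.25},
], squeeze=12)

```text
t: 22.85
tcp_pos: [0.6522, -0.0097, 0.0745]
tool_rot: [0.995, 0.095, 0.001, 0.0]
wrist_force: [-0.8, 0.1, 6.1]
finger_gap: 0.0412
grip_force: 12.0
```

```bash
python3 - <<'E'
from h import *
togo((.4955,-.332,.131))
E
```

```text
t 22.85 p [ 0.6522 -0.0097  0.0745] yaw 0.1899 | shift [-0.2146  0.287  -0.0567] rv [ 0.0002 -0.0012 -0.    ] gap 0.0412
```

Converted, -0.1 m is -0.25, 0.04 m is 0.1.

Call:
apply_moves([
  {"tx": 0,"ty": 0,"tz": -0.0375,"rx": 0,"ry": 0,"rz": 0,"claw": -0.25},
  {"tx": 0,"ty": 0,"tz": -0.1125,"rx": 0,"ry": 0,"rz": 0,"claw": -0.25},
  {"tx": 0,"ty": 0,"tz": -0.2,"rx": 0,"ry": 0,"rz": 0,"claw": -0.25},
  {"tx": -0.025,"ty": 0.0325,"tz": -0.25,"rx": 0,"ry": 0,"rz": 0,"claw": -0.25},
  {"tx": -0.075,"ty": 0.1,"tz": -0.25,"rx": 0,"ry": 0,"rz": 0,"claw": -0.25},
])

```text
t: 23.35
tcp_pos: [0.6325, -0.0516, 0.1782]
tool_rot: [0.995, 0.097, 0.004, -0.001]
wrist_force: [0.3, 0.2, -1.2]
finger_gap: 0.0416
grip_force: 12.0
```

Converted, 0.178 m is 0.445, 0.143 m is 0.3575.

Call:
apply_moves([
  {"tx": -0.065,"ty": 0.0875,"tz": 0,"rx": 0,"ry": 0,"rz": 0,"claw": -0.25},
  {"tx": -0.1325,"ty": 0.1775,"tz": 0,"rx": 0,"ry": 0,"rz": 0,"claw": -0.25},
  {"tx": -0.2,"ty": 0.2675,"tz": 0,"rx": 0,"ry": 0,"rz": 0,"claw": -0.25},
  {"tx": -0.2675,"ty": 0.3575,"tz": 0,"rx": 0,"ry": 0,"rz": 0,"claw": -0.25},
  {"tx": -0.3325,"ty": 0.445,"tz": 0,"rx": 0,"ry": 0,"rz": 0,"claw": -0.25},
])

```text
t: 23.85
tcp_pos: [0.5316, -0.2563, 0.1745]
tool_rot: [0.996, 0.095, 0.0, 0.0]
wrist_force: [0.8, -0.2, -1.5]
finger_gap: 0.0415
grip_force: 12.0
```

Converted, 0.069 m is 0.1725, 0.057 m is 0.1425.

Call:
apply_moves([
  {"tx": -0.06,"ty": 0.08,"tz": 0,"rx": 0,"ry": 0,"rz": 0,"claw": -0.25},
  {"tx": -0.105,"ty": 0.1425,"tz": 0,"rx": 0,"ry": 0,"rz": 0,"claw": -0.25},
  {"tx": -0.13,"ty": 0.1725,"tz": 0,"rx": 0,"ry": 0,"rz": 0,"claw": -0.25},
  {"tx": -0.13,"ty": 0.1725,"tz": 0,"rx": 0,"ry": 0,"rz": 0,"claw": -0.25},
  {"tx": -0.13,"ty": 0.1725,"tz": 0,"rx": 0,"ry": 0,"rz": 0,"claw": -0.25},
])

```text
t: 24.35
tcp_pos: [0.4956, -0.3304, 0.1739]
tool_rot: [0.995, 0.095, 0.0, -0.001]
wrist_force: [-0.3, 1.5, -0.8]
finger_gap: 0.0415
grip_force: 12.0
```

```bash
python3 - <<'E'
from h import *
m=r.camera_model("wrist"); im=r.camera("wrist")
cv2.imwrite("pics/w7.png",im[:,:,::-1]); print(proj(m,[[.4955+.06*np.cos(a),-.332+.06*np.sin(a),.06] for a in(0,1.57,3.14,4.71)]).round(0).tolist())
togo((.4955,-.332,.131)); print(r.sense()["wrist_force"])
E
```

```text
[[278.0, 127.0], [165.0, 204.0], [242.0, 301.0], [349.0, 237.0]]
t 24.4 p [ 0.496  -0.3297  0.1738] yaw 0.1927 | shift [-0.001   0.0022  0.0428] rv [-0.0012 -0.0011  0.    ] gap 0.0417
[0.48629195 0.48691889 0.33209154]
```

View pics/w7.png

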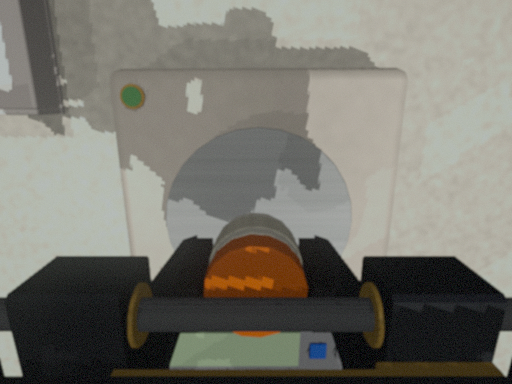

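The pan spans columns 166–352 with its top edge at row 127, matching the projection to about 1 mm, and the jar is centred over it. Lowering.

Converted, 0.04 m is 0.1, 0.001 m is 0.0025.

Call:
apply_moves([
  {"tx": 0,"ty": 0.0025,"tz": 0.0375,"rx": 0,"ry": 0,"rz": 0,"claw": -0.25},
  {"tx": 0,"ty": 0.0025,"tz": 0.075,"rx": 0,"ry": 0,"rz": 0,"claw": -0.25},
  {"tx": 0,"ty": 0.0025,"tz": 0.0925,"rx": 0,"ry": 0,"rz": 0,"claw": -0.25},
  {"tx": 0,"ty": 0.0025,"tz": 0.1,"rx": 0,"ry": 0,"rz": 0,"claw": -0.25},
  {"tx": 0,"ty": 0.0025,"tz": 0.1,"rx": 0,"ry": 0,"rz": 0,"claw": -0.25},
])

```text
t: 24.9
tcp_pos: [0.4946, -0.3327, 0.1328]
tool_rot: [0.995, 0.095, -0.001, -0.0]
wrist_force: [-0.1, 1.0, -0.7]
finger_gap: 0.0415
grip_force: 12.0
```

Converted, 0.003 m is 0.0075, 0.001 m is 0.0025.

Call:
apply_moves([
  {"tx": 0,"ty": 0,"tz": 0.0025,"rx": 0,"ry": 0,"rz": 0,"claw": -0.25},
  {"tx": 0,"ty": 0,"tz": 0.005,"rx": 0,"ry": 0,"rz": 0,"claw": -0.25},
  {"tx": 0,"ty": 0,"tz": 0.0075,"rx": 0,"ry": 0,"rz": 0,"claw": -0.25},
  {"tx": 0,"ty": 0,"tz": 0.0075,"rx": 0,"ry": 0,"rz": 0,"claw": -0.25},
  {"tx": 0,"ty": 0,"tz": 0.0075,"rx": 0,"ry": 0,"rz": 0,"claw": -0.25},
])

```text
t: 25.4
tcp_pos: [0.4949, -0.3332, 0.1308]
tool_rot: [0.996, 0.095, 0.0, 0.0]
wrist_force: [-0.5, 0.4, 0.0]
finger_gap: 0.0413
grip_force: 12.0
```

Converted, 0.001 m is 0.0025.

Call:
apply_moves([
  {"tx": 0,"ty": 0,"tz": 0.0025,"rx": 0,"ry": 0,"rz": 0,"claw": -0.25},
  {"tx": 0,"ty": 0,"tz": 0.0025,"rx": 0,"ry": 0,"rz": 0,"claw": -0.25},
  {"tx": 0,"ty": 0,"tz": 0.0025,"rx": 0,"ry": 0,"rz": 0,"claw": -0.25},
])

```text
t: 25.7
tcp_pos: [0.4949, -0.3332, 0.1305]
tool_rot: [0.996, 0.095, 0.0, 0.0]
wrist_force: [-2.1, 0.1, 6.6]
finger_gap: 0.0419
grip_force: 12.0
```

Converted, -0.05 m is -0.125, -0.015 m is -0.0375.

Call:
apply_moves([
  {"tx": 0,"ty": 0,"tz": 0,"rx": 0,"ry": 0,"rz": 0,"claw": 0.3},
  {"tx": 0,"ty": 0,"tz": 0,"rx": 0,"ry": 0,"rz": 0,"claw": 0.3},
  {"tx": 0,"ty": 0,"tz": 0,"rx": 0,"ry": 0,"rz": 0,"claw": 0.3},
  {"tx": 0,"ty": 0,"tz": -0.0375,"rx": 0,"ry": 0,"rz": 0,"claw": 0.3},
  {"tx": 0,"ty": 0,"tz": -0.125,"rx": 0,"ry": 0,"rz": 0,"claw": 0.3},
])

```text
t: 26.2
tcp_pos: [0.4933, -0.3321, 0.1784]
tool_rot: [0.995, 0.095, -0.002, -0.002]
wrist_force: [0.5, -0.6, -0.7]
finger_gap: 0.0572
grip_force: 0.0
```

Converted, -0.08 m is -0.2, -0.04 m is -0.1.

Call:
apply_moves([
  {"tx": 0,"ty": 0,"tz": -0.1,"rx": 0,"ry": 0,"rz": 0,"claw": 0.3},
  {"tx": 0,"ty": 0,"tz": -0.2,"rx": 0,"ry": 0,"rz": 0,"claw": 0.3},
])

```text
t: 26.4
tcp_pos: [0.4946, -0.333, 0.262]
tool_rot: [0.995, 0.095, 0.0, 0.0]
wrist_force: [0.8, 0.2, 0.4]
finger_gap: 0.0573
grip_force: 0.0
```

Converted, -0.211 m is -0.5275, -0.169 m is -0.4225, -0.7 rad is -0.4456.

Call:
apply_moves([
  {"tx": 0.04,"ty": -0.105,"tz": 0,"rx": 0,"ry": 0,"rz": -0.0891,"claw": 0.4},
  {"tx": 0.08,"ty": -0.21,"tz": 0,"rx": 0,"ry": 0,"rz": -0.1783,"claw": 0.4},
  {"tx": 0.1225,"ty": -0.3175,"tz": 0,"rx": 0,"ry": 0,"rz": -0.2674,"claw": 0.4},
  {"tx": 0.1625,"ty": -0.4225,"tz": 0,"rx": 0,"ry": 0,"rz": -0.3565,"claw": 0.4},
  {"tx": 0.2025,"ty": -0.5275,"tz": 0,"rx": 0,"ry": 0,"rz": -0.4456,"claw": 0.4},
])

```text
t: 26.9
tcp_pos: [0.5348, -0.109, 0.261]
tool_rot: [0.901, 0.433, 0.0, 0.001]
wrist_force: [0.3, -0.5, 0.6]
finger_gap: 0.0617
grip_force: 0.0
```

Converted, 0.168 m is 0.42, -0.142 m is -0.355, -0.7 rad is -0.4456.

Call:
apply_moves([
  {"tx": 0.085,"ty": -0.07,"tz": 0,"rx": 0,"ry": 0,"rz": -0.0891,"claw": 0.4},
  {"tx": 0.1675,"ty": -0.1425,"tz": 0,"rx": 0,"ry": 0,"rz": -0.1783,"claw": 0.4},
  {"tx": 0.2525,"ty": -0.2125,"tz": 0,"rx": 0,"ry": 0,"rz": -0.2674,"claw": 0.4},
  {"tx": 0.335,"ty": -0.285,"tz": 0,"rx": 0,"ry": 0,"rz": -0.3565,"claw": 0.4},
  {"tx": 0.42,"ty": -0.355,"tz": 0,"rx": 0,"ry": 0,"rz": -0.4456,"claw": 0.4},
])

```text
t: 27.4
tcp_pos: [0.5298, 0.1108, 0.2608]
tool_rot: [0.698, 0.716, 0.0, 0.001]
wrist_force: [0.5, -0.1, 0.3]
finger_gap: 0.0618
grip_force: 0.0
```

Converted, 0.232 m is 0.58, 0.184 m is 0.46, -0.27 rad is -0.1719.

Call:
apply_moves([
  {"tx": 0.115,"ty": -0.0425,"tz": 0,"rx": 0,"ry": 0,"rz": -0.0637,"claw": 0.4},
  {"tx": 0.23,"ty": -0.085,"tz": 0,"rx": 0,"ry": 0,"rz": -0.1273,"claw": 0.4},
  {"tx": 0.345,"ty": -0.1275,"tz": 0,"rx": 0,"ry": 0,"rz": -0.1719,"claw": 0.4},
  {"tx": 0.46,"ty": -0.17,"tz": 0,"rx": 0,"ry": 0,"rz": -0.1719,"claw": 0.4},
  {"tx": 0.58,"ty": -0.215,"tz": 0,"rx": 0,"ry": 0,"rz": -0.1719,"claw": 0.4},
])

```text
t: 27.9
tcp_pos: [0.4396, 0.3398, 0.2607]
tool_rot: [0.598, 0.801, 0.0, 0.001]
wrist_force: [0.5, 0.5, 0.3]
finger_gap: 0.0618
grip_force: 0.0
```

Call:
apply_moves([
  {"tx": 0,"ty": 0,"tz": 0,"rx": 0,"ry": 0,"rz": 0,"claw": 0.4},
  {"tx": 0,"ty": 0,"tz": 0,"rx": 0,"ry": 0,"rz": 0,"claw": 0.4},
  {"tx": 0,"ty": 0,"tz": 0,"rx": 0,"ry": 0,"rz": 0,"claw": 0.4},
])

```text
t: 28.2
tcp_pos: [0.441, 0.337, 0.2599]
tool_rot: [0.599, 0.801, -0.0, 0.001]
wrist_force: [0.2, -1.1, -0.0]
finger_gap: 0.0619
grip_force: 0.0
```

```bash
python3 - <<'E'
from h import *
m=r.camera_model("wrist"); im=r.camera("wrist"); 
b=blobs(im,"blue",110,15)[:2]; print(b,cyl(m,(.4282,.3649,.119),.017,.022))
togo((.4282,.3649,.1263),1.8597)
t=r.camera("top"); s=r.camera("scene"); cv2.imwrite("pics/jar.png",np.hstack([cv2.resize(t[165:285,315:435],(400,400)),cv2.resize(s[150:270,40:160],(400,400))])[:,:,::-1])
o=[min(blobs(i,"orange",110,25),key=lambda q:np.hypot(*(np.array(q[1])-p))) for i,p in((s,(98,215)),(t,(371,211)))]
print(o,fit([(r.camera_model(n),q[1]) for n,q in zip(("scene","top"),o)],.021,.013,(.5,-.33,.1)))
E
```

```text
[(1755, [248.7, 160.4])] (array([248.75767094, 163.20733972]), 1976.6910524929408)
t 28.25 p [0.4412 0.3367 0.2598] yaw 1.857 | shift [ 0.031  -0.0045  0.1334] rv [ 0.0003  0.0015 -0.0027] gap 0.0616
[(294, [94.4, 206.3]), (218, [374.9, 209.7])] (array([ 0.49534508, -0.33248918,  0.10364371]), array([-0.03217267, -0.00399519, -0.04026288, -0.01280393]))
```

View pics/jar.png

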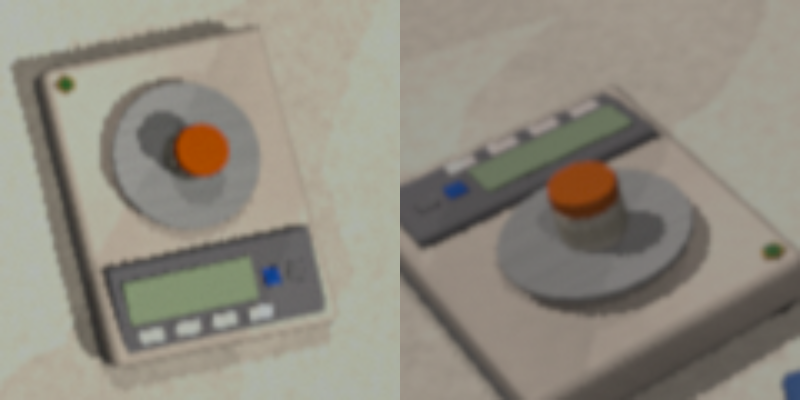

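Jar is upright on the pan, measured at (0.495, -0.3325) with its top near 0.10 m. Now back to the blue bottle.

Converted, 0.064 m is 0.16, 0.031 m is 0.0775.

Call:
apply_moves([
  {"tx": 0.04,"ty": -0.005,"tz": 0.025,"rx": 0,"ry": 0,"rz": 0,"claw": 0.4},
  {"tx": 0.0775,"ty": -0.01,"tz": 0.075,"rx": 0,"ry": 0,"rz": 0,"claw": 0.4},
  {"tx": 0.0775,"ty": -0.01,"tz": 0.16,"rx": 0,"ry": 0,"rz": 0,"claw": 0.4},
  {"tx": 0.0775,"ty": -0.01,"tz": 0.16,"rx": 0,"ry": 0,"rz": 0,"claw": 0.4},
  {"tx": 0.0775,"ty": -0.01,"tz": 0.16,"rx": 0,"ry": 0,"rz": 0,"claw": 0.4},
], squeeze=15)

```text
t: 28.85
tcp_pos: [0.4279, 0.3661, 0.1958]
tool_rot: [0.598, 0.801, -0.001, 0.0]
wrist_force: [-0.4, 0.0, 0.9]
finger_gap: 0.0616
grip_force: 0.0
```

Call:
apply_moves([
  {"tx": 0,"ty": 0,"tz": 0,"rx": 0,"ry": 0,"rz": 0,"claw": 0.4},
  {"tx": 0,"ty": 0,"tz": 0,"rx": 0,"ry": 0,"rz": 0,"claw": 0.4},
])

```text
t: 29.05
tcp_pos: [0.4283, 0.3672, 0.1972]
tool_rot: [0.598, 0.801, 0.001, 0.0]
wrist_force: [0.5, -0.8, -0.0]
finger_gap: 0.062
grip_force: 0.0
```

```bash
python3 - <<'E'
from h import *
m=r.camera_model("wrist"); im=r.camera("wrist"); 
b=blobs(im,"blue",110,15)[:2]; print(b,cyl(m,(.4282,.3649,.119),.017,.022))
togo((.4282,.3649,.1263),1.8597)
E
```

```text
[(3204, [253.2, 236.4])] (array([253.27626776, 240.48040672]), 3543.1836038300535)
t 29.1 p [0.4282 0.3672 0.197 ] yaw 1.859 | shift [-0.0022 -0.0008  0.0707] rv [ 0.0021 -0.0007 -0.0007] gap 0.0617
```

Converted, 0.07 m is 0.175, -0.001 m is -0.0025.

Call:
apply_moves([
  {"tx": -0.0025,"ty": -0.0025,"tz": 0.0625,"rx": 0,"ry": 0,"rz": 0,"claw": 0.4},
  {"tx": -0.0025,"ty": -0.0025,"tz": 0.125,"rx": 0,"ry": 0,"rz": 0,"claw": 0.4},
  {"tx": -0.0025,"ty": -0.0025,"tz": 0.1625,"rx": 0,"ry": 0,"rz": 0,"claw": 0.4},
  {"tx": -0.0025,"ty": -0.0025,"tz": 0.175,"rx": 0,"ry": 0,"rz": 0,"claw": 0.4},
  {"tx": -0.0025,"ty": -0.0025,"tz": 0.175,"rx": 0,"ry": 0,"rz": 0,"claw": 0.4},
])

```text
t: 29.6
tcp_pos: [0.4267, 0.3658, 0.1256]
tool_rot: [0.598, 0.802, -0.0, -0.0]
wrist_force: [0.5, 0.1, 0.3]
finger_gap: 0.0617
grip_force: 0.0
```

Call:
apply_moves([
  {"tx": 0,"ty": 0,"tz": 0,"rx": 0,"ry": 0,"rz": 0,"claw": 0.4},
  {"tx": 0,"ty": 0,"tz": 0,"rx": 0,"ry": 0,"rz": 0,"claw": 0.4},
  {"tx": 0,"ty": 0,"tz": 0,"rx": 0,"ry": 0,"rz": 0,"claw": 0.4},
])

```text
t: 29.9
tcp_pos: [0.4271, 0.3661, 0.1264]
tool_rot: [0.598, 0.802, 0.001, 0.0]
wrist_force: [-0.3, 0.2, 0.1]
finger_gap: 0.0616
grip_force: 0.0
```

```bash
python3 - <<'E'
from h import *
togo((.4282,.365,.1263),1.8597)
E
```

```text
t 29.9 p [0.4271 0.3661 0.1264] yaw 1.8597 | shift [-0.0014  0.0007  0.0001] rv [ 0.0012 -0.0005  0.    ] gap 0.0616
```

Converted, -0.001 m is -0.0025.

Call:
apply_moves([
  {"tx": -0.0025,"ty": 0.0025,"tz": 0,"rx": 0,"ry": 0,"rz": 0,"claw": 0.4},
  {"tx": -0.0025,"ty": 0.0025,"tz": 0,"rx": 0,"ry": 0,"rz": 0,"claw": -0.1},
  {"tx": -0.0025,"ty": 0.0025,"tz": 0,"rx": 0,"ry": 0,"rz": 0,"claw": -0.1},
  {"tx": -0.0025,"ty": 0.0025,"tz": 0,"rx": 0,"ry": 0,"rz": 0,"claw": -0.1},
  {"tx": -0.0025,"ty": 0.0025,"tz": 0,"rx": 0,"ry": 0,"rz": 0,"claw": -0.1},
])

```text
t: 30.4
tcp_pos: [0.428, 0.3651, 0.1257]
tool_rot: [0.598, 0.802, -0.0, 0.0]
wrist_force: [-0.7, -0.7, 1.5]
finger_gap: 0.0473
grip_force: 15.0
```

Converted, -0.145 m is -0.3625, -0.105 m is -0.2625.

Call:
apply_moves([
  {"tx": 0,"ty": 0,"tz": 0,"rx": 0,"ry": 0,"rz": 0,"claw": -0.1},
  {"tx": 0,"ty": 0,"tz": -0.05,"rx": 0,"ry": 0,"rz": 0,"claw": -0.1},
  {"tx": 0,"ty": 0,"tz": -0.15,"rx": 0,"ry": 0,"rz": 0,"claw": -0.1},
  {"tx": 0,"ty": 0,"tz": -0.2625,"rx": 0,"ry": 0,"rz": 0,"claw": -0.1},
  {"tx": 0,"ty": 0,"tz": -0.3625,"rx": 0,"ry": 0,"rz": 0,"claw": -0.1},
])

```text
t: 30.9
tcp_pos: [0.4276, 0.365, 0.2721]
tool_rot: [0.598, 0.802, -0.0, -0.0]
wrist_force: [1.0, 0.3, -2.8]
finger_gap: 0.0473
grip_force: 15.0
```

Converted, -0.19 m is -0.475, -0.145 m is -0.3625.

Call:
apply_moves([
  {"tx": -0.05,"ty": 0.01,"tz": 0,"rx": 0,"ry": 0,"rz": 0,"claw": -0.1},
  {"tx": -0.1375,"ty": 0.03,"tz": 0,"rx": 0,"ry": 0,"rz": 0,"claw": -0.1},
  {"tx": -0.25,"ty": 0.055,"tz": 0,"rx": 0,"ry": 0,"rz": 0,"claw": -0.1},
  {"tx": -0.3625,"ty": 0.08,"tz": 0,"rx": 0,"ry": 0,"rz": 0,"claw": -0.1},
  {"tx": -0.475,"ty": 0.1075,"tz": 0,"rx": 0,"ry": 0,"rz": 0,"claw": -0.1},
])

```text
t: 31.4
tcp_pos: [0.5236, 0.1935, 0.2703]
tool_rot: [0.598, 0.802, -0.0, -0.0]
wrist_force: [0.9, 0.3, -1.5]
finger_gap: 0.0474
grip_force: 15.0
```

Converted, -0.179 m is -0.4475, -0.16 m is -0.4.

Call:
apply_moves([
  {"tx": -0.1125,"ty": 0.025,"tz": 0,"rx": 0,"ry": 0,"rz": 0,"claw": -0.1},
  {"tx": -0.225,"ty": 0.05,"tz": 0,"rx": 0,"ry": 0,"rz": 0,"claw": -0.1},
  {"tx": -0.325,"ty": 0.075,"tz": 0,"rx": 0,"ry": 0,"rz": 0,"claw": -0.1},
  {"tx": -0.4,"ty": 0.09,"tz": 0,"rx": 0,"ry": 0,"rz": 0,"claw": -0.1},
  {"tx": -0.4475,"ty": 0.1,"tz": 0,"rx": 0,"ry": 0,"rz": 0,"claw": -0.1},
])

```text
t: 31.9
tcp_pos: [0.6134, 0.0315, 0.2698]
tool_rot: [0.599, 0.801, -0.001, 0.0]
wrist_force: [0.6, 0.3, -1.8]
finger_gap: 0.0471
grip_force: 15.0
```

Converted, 0.13 m is 0.325, 0.11 m is 0.275.

Call:
apply_moves([
  {"tx": 0,"ty": 0,"tz": 0.025,"rx": 0,"ry": 0,"rz": 0,"claw": -0.1},
  {"tx": 0,"ty": 0,"tz": 0.1,"rx": 0,"ry": 0,"rz": 0,"claw": -0.1},
  {"tx": 0,"ty": 0,"tz": 0.2,"rx": 0,"ry": 0,"rz": 0,"claw": -0.1},
  {"tx": 0,"ty": 0,"tz": 0.275,"rx": 0,"ry": 0,"rz": 0,"claw": -0.1},
  {"tx": 0,"ty": 0,"tz": 0.325,"rx": 0,"ry": 0,"rz": 0,"claw": -0.1},
])

```text
t: 32.4
tcp_pos: [0.6103, 0.0365, 0.1373]
tool_rot: [0.597, 0.802, -0.001, -0.002]
wrist_force: [0.4, 0.5, -1.2]
finger_gap: 0.0474
grip_force: 15.0
```

Converted, 0.01 m is 0.025, 0.008 m is 0.02.

Call:
apply_moves([
  {"tx": 0,"ty": 0,"tz": 0.0075,"rx": 0,"ry": 0,"rz": 0,"claw": -0.1},
  {"tx": 0,"ty": 0,"tz": 0.015,"rx": 0,"ry": 0,"rz": 0,"claw": -0.1},
  {"tx": 0,"ty": 0,"tz": 0.02,"rx": 0,"ry": 0,"rz": 0,"claw": -0.1},
  {"tx": 0,"ty": 0,"tz": 0.025,"rx": 0,"ry": 0,"rz": 0,"claw": -0.1},
  {"tx": 0,"ty": 0,"tz": 0.025,"rx": 0,"ry": 0,"rz": 0,"claw": -0.1},
])

```text
t: 32.9
tcp_pos: [0.613, 0.0351, 0.1313]
tool_rot: [0.598, 0.802, 0.0, 0.0]
wrist_force: [-0.6, 0.4, -2.9]
finger_gap: 0.0473
grip_force: 15.0
```

```bash
python3 - <<'E'
from h import *
togo((.6128,.0345,.1274),1.8597)
E
```

```text
t 32.9 p [0.613  0.0351 0.1313] yaw 1.8597 | shift [-0.0005 -0.0004  0.0039] rv [0.001  0.0003 0.    ] gap 0.0473
```

Within 1 mm of the original spot. I'll lower the last few millimetres until it touches.

Converted, 0.004 m is 0.01, 0.003 m is 0.0075.

Call:
apply_moves([
  {"tx": 0,"ty": 0,"tz": 0.005,"rx": 0,"ry": 0,"rz": 0,"claw": -0.1},
  {"tx": 0,"ty": 0,"tz": 0.0075,"rx": 0,"ry": 0,"rz": 0,"claw": -0.1},
  {"tx": 0,"ty": 0,"tz": 0.01,"rx": 0,"ry": 0,"rz": 0,"claw": -0.1},
  {"tx": 0,"ty": 0,"tz": 0.01,"rx": 0,"ry": 0,"rz": 0,"claw": -0.1},
])

```text
t: 33.3
tcp_pos: [0.6128, 0.0351, 0.1268]
tool_rot: [0.598, 0.802, 0.0, 0.0]
wrist_force: [-1.0, -0.3, -1.4]
finger_gap: 0.0476
grip_force: 15.0
```

Converted, 0.001 m is 0.0025.

Call:
apply_moves([
  {"tx": 0,"ty": 0,"tz": 0.0025,"rx": 0,"ry": 0,"rz": 0,"claw": -0.1},
  {"tx": 0,"ty": 0,"tz": 0.0025,"rx": 0,"ry": 0,"rz": 0,"claw": -0.1},
  {"tx": 0,"ty": 0,"tz": 0.0025,"rx": 0,"ry": 0,"rz": 0,"claw": -0.1},
])

```text
t: 33.6
tcp_pos: [0.6128, 0.0351, 0.1267]
tool_rot: [0.598, 0.802, -0.0, 0.0]
wrist_force: [-2.9, -0.8, 9.0]
finger_gap: 0.047
grip_force: 15.0
```

Converted, -0.06 m is -0.15, -0.001 m is -0.0025.

Call:
apply_moves([
  {"tx": 0,"ty": 0,"tz": -0.0025,"rx": 0,"ry": 0,"rz": 0,"claw": 0.4},
  {"tx": 0,"ty": 0,"tz": -0.0025,"rx": 0,"ry": 0,"rz": 0,"claw": 0.4},
  {"tx": 0,"ty": 0,"tz": -0.0025,"rx": 0,"ry": 0,"rz": 0,"claw": 0.4},
  {"tx": 0,"ty": 0,"tz": -0.05,"rx": 0,"ry": 0,"rz": 0,"claw": 0.4},
  {"tx": 0,"ty": 0,"tz": -0.15,"rx": 0,"ry": 0,"rz": 0,"claw": 0.4},
])

```text
t: 34.1
tcp_pos: [0.6107, 0.0347, 0.1833]
tool_rot: [0.598, 0.802, -0.002, -0.002]
wrist_force: [0.3, -0.4, 0.7]
finger_gap: 0.0615
grip_force: 0.0
```

Converted, 0.168 m is 0.42, -0.002 m is -0.005.

Call:
apply_moves([
  {"tx": 0,"ty": 0,"tz": -0.1,"rx": 0,"ry": 0,"rz": 0,"claw": 0.4},
  {"tx": 0.075,"ty": 0,"tz": -0.125,"rx": 0,"ry": 0,"rz": 0,"claw": 0.4},
  {"tx": 0.19,"ty": -0.0025,"tz": -0.125,"rx": 0,"ry": 0,"rz": 0,"claw": 0.4},
  {"tx": 0.305,"ty": -0.005,"tz": -0.125,"rx": 0,"ry": 0,"rz": 0,"claw": 0.4},
  {"tx": 0.42,"ty": -0.005,"tz": -0.125,"rx": 0,"ry": 0,"rz": 0,"claw": 0.4},
])

```text
t: 34.6
tcp_pos: [0.5622, 0.1968, 0.2358]
tool_rot: [0.598, 0.801, 0.0, 0.0]
wrist_force: [0.6, -0.2, -0.1]
finger_gap: 0.0619
grip_force: 0.0
```

Converted, 0.168 m is 0.42, 0.16 m is 0.4.

Call:
apply_moves([
  {"tx": 0.115,"ty": 0,"tz": 0,"rx": 0,"ry": 0,"rz": 0,"claw": 0.4},
  {"tx": 0.23,"ty": -0.0025,"tz": 0,"rx": 0,"ry": 0,"rz": 0,"claw": 0.4},
  {"tx": 0.3375,"ty": -0.005,"tz": 0,"rx": 0,"ry": 0,"rz": 0,"claw": 0.4},
  {"tx": 0.4,"ty": -0.005,"tz": 0.0375,"rx": 0,"ry": 0,"rz": 0,"claw": 0.4},
  {"tx": 0.42,"ty": -0.005,"tz": 0.0875,"rx": 0,"ry": 0,"rz": 0,"claw": 0.4},
])

```text
t: 35.1
tcp_pos: [0.5113, 0.3607, 0.2014]
tool_rot: [0.596, 0.803, 0.002, -0.001]
wrist_force: [0.7, 0.8, -1.0]
finger_gap: 0.0616
grip_force: 0.0
```

Call:
apply_moves([
  {"tx": 0,"ty": 0,"tz": 0,"rx": 0,"ry": 0,"rz": 0,"claw": 0.4},
  {"tx": 0,"ty": 0,"tz": 0,"rx": 0,"ry": 0,"rz": 0,"claw": 0.4},
  {"tx": 0,"ty": 0,"tz": 0,"rx": 0,"ry": 0,"rz": 0,"claw": 0.4},
  {"tx": 0,"ty": 0,"tz": 0,"rx": 0,"ry": 0,"rz": 0,"claw": 0.4},
])

```text
t: 35.5
tcp_pos: [0.5141, 0.3552, 0.2016]
tool_rot: [0.599, 0.801, 0.001, 0.0]
wrist_force: [0.4, 0.1, 0.1]
finger_gap: 0.0614
grip_force: 0.0
```

```bash
python3 - <<'E'
from h import *
m=r.camera_model("wrist"); im=r.camera("wrist"); 
b=blobs(im,"red",110,25)[:2]; print(b,cyl(m,(.5134,.3557,.119),.017,.022))
togo((.5134,.3557,.1265),1.8597)
E
```

```text
[(3130, [254.5, 229.0]), (93, [255.3, 171.6])] (array([253.75962757, 232.68029661]), 3382.7436111530988)
t 35.55 p [0.514  0.3553 0.2015] yaw 1.8582 | shift [ 0.0006 -0.0005  0.075 ] rv [ 0.0013  0.     -0.0015] gap 0.0619
```

Converted, 0.075 m is 0.1875, 0.07 m is 0.175.

Call:
apply_moves([
  {"tx": 0,"ty": 0,"tz": 0.075,"rx": 0,"ry": 0,"rz": 0,"claw": 0.4},
  {"tx": 0,"ty": 0,"tz": 0.1375,"rx": 0,"ry": 0,"rz": 0,"claw": 0.4},
  {"tx": 0,"ty": 0,"tz": 0.175,"rx": 0,"ry": 0,"rz": 0,"claw": 0.4},
  {"tx": 0,"ty": 0,"tz": 0.1875,"rx": 0,"ry": 0,"rz": 0,"claw": 0.4},
  {"tx": 0,"ty": 0,"tz": 0.1875,"rx": 0,"ry": 0,"rz": 0,"claw": 0.4},
])

```text
t: 36.05
tcp_pos: [0.5131, 0.3559, 0.1256]
tool_rot: [0.598, 0.802, -0.0, -0.0]
wrist_force: [0.3, 0.3, 0.6]
finger_gap: 0.0618
grip_force: 0.0
```

Call:
apply_moves([
  {"tx": 0,"ty": 0,"tz": 0,"rx": 0,"ry": 0,"rz": 0,"claw": 0.4},
  {"tx": 0,"ty": 0,"tz": 0,"rx": 0,"ry": 0,"rz": 0,"claw": 0.4},
  {"tx": 0,"ty": 0,"tz": 0,"rx": 0,"ry": 0,"rz": 0,"claw": 0.4},
])

```text
t: 36.35
tcp_pos: [0.5135, 0.3563, 0.1266]
tool_rot: [0.598, 0.802, 0.001, 0.0]
wrist_force: [0.1, 0.2, -0.2]
finger_gap: 0.0618
grip_force: 0.0
```

```bash
python3 - <<'E'
from h import *
togo((.5134,.3557,.1265),1.8597)
E
```

```text
t 36.35 p [0.5135 0.3563 0.1266] yaw 1.8598 | shift [-0.0006 -0.0003  0.0001] rv [ 0.0014 -0.0005  0.0001] gap 0.0618
```

Sub-millimetre agreement. I'll grip red and carry it back.

Call:
apply_moves([
  {"tx": 0,"ty": 0,"tz": 0,"rx": 0,"ry": 0,"rz": 0,"claw": -0.1},
  {"tx": 0,"ty": 0,"tz": 0,"rx": 0,"ry": 0,"rz": 0,"claw": -0.1},
  {"tx": 0,"ty": 0,"tz": 0,"rx": 0,"ry": 0,"rz": 0,"claw": -0.1},
  {"tx": 0,"ty": 0,"tz": 0,"rx": 0,"ry": 0,"rz": 0,"claw": -0.1},
  {"tx": 0,"ty": 0,"tz": 0,"rx": 0,"ry": 0,"rz": 0,"claw": -0.1},
])

```text
t: 36.85
tcp_pos: [0.5133, 0.3561, 0.1259]
tool_rot: [0.598, 0.802, 0.0, 0.0]
wrist_force: [0.2, -0.5, 1.8]
finger_gap: 0.0478
grip_force: 15.0
```

Converted, -0.145 m is -0.3625, -0.105 m is -0.2625.

Call:
apply_moves([
  {"tx": 0,"ty": 0,"tz": 0,"rx": 0,"ry": 0,"rz": 0,"claw": -0.1},
  {"tx": 0,"ty": 0,"tz": -0.05,"rx": 0,"ry": 0,"rz": 0,"claw": -0.1},
  {"tx": 0,"ty": 0,"tz": -0.15,"rx": 0,"ry": 0,"rz": 0,"claw": -0.1},
  {"tx": 0,"ty": 0,"tz": -0.2625,"rx": 0,"ry": 0,"rz": 0,"claw": -0.1},
  {"tx": 0,"ty": 0,"tz": -0.3625,"rx": 0,"ry": 0,"rz": 0,"claw": -0.1},
])

```text
t: 37.35
tcp_pos: [0.5126, 0.3557, 0.2718]
tool_rot: [0.598, 0.802, -0.001, -0.0]
wrist_force: [0.4, 1.0, -1.4]
finger_gap: 0.0477
grip_force: 15.0
```

Call:
apply_moves([
  {"tx": -0.05,"ty": -0.0025,"tz": 0,"rx": 0,"ry": 0,"rz": 0,"claw": -0.1},
  {"tx": -0.1375,"ty": -0.01,"tz": 0,"rx": 0,"ry": 0,"rz": 0,"claw": -0.1},
  {"tx": -0.25,"ty": -0.0175,"tz": 0,"rx": 0,"ry": 0,"rz": 0,"claw": -0.1},
  {"tx": -0.3625,"ty": -0.0275,"tz": 0,"rx": 0,"ry": 0,"rz": 0,"claw": -0.1},
  {"tx": -0.475,"ty": -0.035,"tz": 0,"rx": 0,"ry": 0,"rz": 0,"claw": -0.1},
])

```text
t: 37.85
tcp_pos: [0.5533, 0.1679, 0.27]
tool_rot: [0.598, 0.802, -0.001, -0.0]
wrist_force: [0.3, -0.0, -1.4]
finger_gap: 0.0475
grip_force: 15.0
```

Converted, -0.202 m is -0.505, -0.178 m is -0.445.

Call:
apply_moves([
  {"tx": -0.115,"ty": -0.0075,"tz": 0,"rx": 0,"ry": 0,"rz": 0,"claw": -0.1},
  {"tx": -0.23,"ty": -0.0175,"tz": 0,"rx": 0,"ry": 0,"rz": 0,"claw": -0.1},
  {"tx": -0.345,"ty": -0.025,"tz": 0,"rx": 0,"ry": 0,"rz": 0,"claw": -0.1},
  {"tx": -0.445,"ty": -0.0325,"tz": 0,"rx": 0,"ry": 0,"rz": 0,"claw": -0.1},
  {"tx": -0.505,"ty": -0.0375,"tz": 0,"rx": 0,"ry": 0,"rz": 0,"claw": -0.1},
])

```text
t: 38.35
tcp_pos: [0.5968, -0.0326, 0.2697]
tool_rot: [0.6, 0.8, -0.001, -0.0]
wrist_force: [0.1, -0.2, -1.3]
finger_gap: 0.0472
grip_force: 15.0
```

Converted, 0.1 m is 0.25, 0.07 m is 0.175.

Call:
apply_moves([
  {"tx": 0,"ty": 0,"tz": 0,"rx": 0,"ry": 0,"rz": 0,"claw": -0.1},
  {"tx": 0,"ty": 0,"tz": 0,"rx": 0,"ry": 0,"rz": 0,"claw": -0.1},
  {"tx": 0,"ty": 0,"tz": 0.075,"rx": 0,"ry": 0,"rz": 0,"claw": -0.1},
  {"tx": 0,"ty": 0,"tz": 0.175,"rx": 0,"ry": 0,"rz": 0,"claw": -0.1},
  {"tx": 0,"ty": 0,"tz": 0.25,"rx": 0,"ry": 0,"rz": 0,"claw": -0.1},
])

```text
t: 38.85
tcp_pos: [0.5959, -0.0259, 0.1688]
tool_rot: [0.597, 0.802, -0.0, -0.001]
wrist_force: [-0.4, -0.6, -1.7]
finger_gap: 0.0473
grip_force: 15.0
```

Converted, 0.041 m is 0.1025, 0.039 m is 0.0975.

Call:
apply_moves([
  {"tx": 0,"ty": 0,"tz": 0.05,"rx": 0,"ry": 0,"rz": 0,"claw": -0.1},
  {"tx": 0,"ty": 0,"tz": 0.0875,"rx": 0,"ry": 0,"rz": 0,"claw": -0.1},
  {"tx": 0,"ty": 0,"tz": 0.0975,"rx": 0,"ry": 0,"rz": 0,"claw": -0.1},
  {"tx": 0,"ty": 0,"tz": 0.1025,"rx": 0,"ry": 0,"rz": 0,"claw": -0.1},
  {"tx": 0,"ty": 0,"tz": 0.1025,"rx": 0,"ry": 0,"rz": 0,"claw": -0.1},
])

```text
t: 39.35
tcp_pos: [0.5976, -0.0276, 0.1305]
tool_rot: [0.598, 0.802, 0.0, 0.001]
wrist_force: [-0.3, -0.8, -1.2]
finger_gap: 0.0475
grip_force: 15.0
```

```bash
python3 - <<'E'
from h import *
togo((.5974,-.0286,.1267),1.8597)
E
```

```text
t 39.35 p [ 0.5976 -0.0276  0.1305] yaw 1.8602 | shift [-0.0009 -0.0005  0.0038] rv [0.0014 0.0002 0.0005] gap 0.0475
```

Converted, 0.004 m is 0.01, 0.003 m is 0.0075.

Call:
apply_moves([
  {"tx": 0,"ty": 0,"tz": 0.005,"rx": 0,"ry": 0,"rz": 0,"claw": -0.1},
  {"tx": 0,"ty": 0,"tz": 0.0075,"rx": 0,"ry": 0,"rz": 0,"claw": -0.1},
  {"tx": 0,"ty": 0,"tz": 0.01,"rx": 0,"ry": 0,"rz": 0,"claw": -0.1},
  {"tx": 0,"ty": 0,"tz": 0.01,"rx": 0,"ry": 0,"rz": 0,"claw": -0.1},
  {"tx": 0,"ty": 0,"tz": 0.01,"rx": 0,"ry": 0,"rz": 0,"claw": -0.1},
])

```text
t: 39.85
tcp_pos: [0.5975, -0.028, 0.1268]
tool_rot: [0.598, 0.802, 0.0, 0.001]
wrist_force: [-1.0, -0.1, 5.6]
finger_gap: 0.0472
grip_force: 15.0
```

Converted, -0.06 m is -0.15, -0.02 m is -0.05.

Call:
apply_moves([
  {"tx": 0,"ty": 0,"tz": 0,"rx": 0,"ry": 0,"rz": 0,"claw": 0.4},
  {"tx": 0,"ty": 0,"tz": 0,"rx": 0,"ry": 0,"rz": 0,"claw": 0.4},
  {"tx": 0,"ty": 0,"tz": 0,"rx": 0,"ry": 0,"rz": 0,"claw": 0.4},
  {"tx": 0,"ty": 0,"tz": -0.05,"rx": 0,"ry": 0,"rz": 0,"claw": 0.4},
  {"tx": 0,"ty": 0,"tz": -0.15,"rx": 0,"ry": 0,"rz": 0,"claw": 0.4},
])

```text
t: 40.35
tcp_pos: [0.595, -0.0281, 0.1836]
tool_rot: [0.598, 0.802, -0.002, -0.003]
wrist_force: [0.2, -1.0, 0.9]
finger_gap: 0.0619
grip_force: 0.0
```

Converted, 0.168 m is 0.42, 0.122 m is 0.305.

Call:
apply_moves([
  {"tx": 0,"ty": 0,"tz": -0.1125,"rx": 0,"ry": 0,"rz": 0,"claw": 0.4},
  {"tx": 0.075,"ty": 0.0225,"tz": -0.125,"rx": 0,"ry": 0,"rz": 0,"claw": 0.4},
  {"tx": 0.19,"ty": 0.0575,"tz": -0.125,"rx": 0,"ry": 0,"rz": 0,"claw": 0.4},
  {"tx": 0.305,"ty": 0.0925,"tz": -0.125,"rx": 0,"ry": 0,"rz": 0,"claw": 0.4},
  {"tx": 0.42,"ty": 0.1275,"tz": -0.125,"rx": 0,"ry": 0,"rz": 0,"claw": 0.4},
])

```text
t: 40.85
tcp_pos: [0.5979, 0.149, 0.2358]
tool_rot: [0.598, 0.801, 0.0, 0.0]
wrist_force: [1.0, -0.2, -0.2]
finger_gap: 0.0617
grip_force: 0.0
```

Converted, 0.19 m is 0.475, 0.175 m is 0.4375.

Call:
apply_moves([
  {"tx": 0.115,"ty": 0.035,"tz": 0,"rx": 0,"ry": 0,"rz": 0,"claw": 0.4},
  {"tx": 0.23,"ty": 0.07,"tz": 0,"rx": 0,"ry": 0,"rz": 0,"claw": 0.4},
  {"tx": 0.345,"ty": 0.105,"tz": 0,"rx": 0,"ry": 0,"rz": 0,"claw": 0.4},
  {"tx": 0.4375,"ty": 0.1325,"tz": 0.0375,"rx": 0,"ry": 0,"rz": 0,"claw": 0.4},
  {"tx": 0.475,"ty": 0.1425,"tz": 0.0875,"rx": 0,"ry": 0,"rz": 0,"claw": 0.4},
])

```text
t: 41.35
tcp_pos: [0.5971, 0.3519, 0.2014]
tool_rot: [0.596, 0.803, 0.002, -0.001]
wrist_force: [-0.0, -0.1, 0.1]
finger_gap: 0.062
grip_force: 0.0
```

Call:
apply_moves([
  {"tx": 0,"ty": 0,"tz": 0,"rx": 0,"ry": 0,"rz": 0,"claw": 0.4},
  {"tx": 0,"ty": 0,"tz": 0,"rx": 0,"ry": 0,"rz": 0,"claw": 0.4},
  {"tx": 0,"ty": 0,"tz": 0,"rx": 0,"ry": 0,"rz": 0,"claw": 0.4},
  {"tx": 0,"ty": 0,"tz": 0,"rx": 0,"ry": 0,"rz": 0,"claw": 0.4},
])

```text
t: 41.75
tcp_pos: [0.5997, 0.3443, 0.2017]
tool_rot: [0.599, 0.801, 0.0, 0.001]
wrist_force: [-0.0, 0.2, 0.9]
finger_gap: 0.0615
grip_force: 0.0
```

```bash
python3 - <<'E'
from h import *
m=r.camera_model("wrist"); im=r.camera("wrist"); 
b=blobs(im,"green",110,25)[:2]; print(b,cyl(m,(.5988,.3456,.119),.017,.022))
togo((.5988,.3456,.1268),1.8597)
E
```

```text
[(2864, [251.7, 230.5])] (array([253.86331377, 231.23021532]), 3380.647378302645)
t 41.8 p [0.5995 0.3446 0.2017] yaw 1.8578 | shift [ 0.0012 -0.0005  0.0749] rv [ 0.0014  0.0004 -0.0019] gap 0.0617
```

Converted, 0.075 m is 0.1875, 0.07 m is 0.175.

Call:
apply_moves([
  {"tx": 0,"ty": 0,"tz": 0.075,"rx": 0,"ry": 0,"rz": 0,"claw": 0.4},
  {"tx": 0,"ty": 0,"tz": 0.1375,"rx": 0,"ry": 0,"rz": 0,"claw": 0.4},
  {"tx": 0,"ty": 0,"tz": 0.175,"rx": 0,"ry": 0,"rz": 0,"claw": 0.4},
  {"tx": 0,"ty": 0,"tz": 0.1875,"rx": 0,"ry": 0,"rz": 0,"claw": 0.4},
  {"tx": 0,"ty": 0,"tz": 0.1875,"rx": 0,"ry": 0,"rz": 0,"claw": 0.4},
])

```text
t: 42.3
tcp_pos: [0.5986, 0.3457, 0.1256]
tool_rot: [0.598, 0.801, -0.0, -0.0]
wrist_force: [-0.3, -0.1, -0.4]
finger_gap: 0.0618
grip_force: 0.0
```

Call:
apply_moves([
  {"tx": 0,"ty": 0,"tz": 0,"rx": 0,"ry": 0,"rz": 0,"claw": 0.4},
  {"tx": 0,"ty": 0,"tz": 0,"rx": 0,"ry": 0,"rz": 0,"claw": 0.4},
  {"tx": 0,"ty": 0,"tz": 0,"rx": 0,"ry": 0,"rz": 0,"claw": 0.4},
])

```text
t: 42.6
tcp_pos: [0.5989, 0.3462, 0.1267]
tool_rot: [0.598, 0.802, 0.001, 0.0]
wrist_force: [0.8, -0.7, -0.0]
finger_gap: 0.0618
grip_force: 0.0
```

```bash
python3 - <<'E'
from h import *
togo((.5988,.3456,.1268),1.8597)
E
```

```text
t 42.6 p [0.5989 0.3462 0.1267] yaw 1.8597 | shift [-0.0006 -0.0003 -0.0001] rv [ 0.0015 -0.0004  0.    ] gap 0.0618
```

Call:
apply_moves([
  {"tx": 0,"ty": 0,"tz": 0,"rx": 0,"ry": 0,"rz": 0,"claw": -0.1},
  {"tx": 0,"ty": 0,"tz": 0,"rx": 0,"ry": 0,"rz": 0,"claw": -0.1},
  {"tx": 0,"ty": 0,"tz": 0,"rx": 0,"ry": 0,"rz": 0,"claw": -0.1},
  {"tx": 0,"ty": 0,"tz": 0,"rx": 0,"ry": 0,"rz": 0,"claw": -0.1},
  {"tx": 0,"ty": 0,"tz": 0,"rx": 0,"ry": 0,"rz": 0,"claw": -0.1},
])

```text
t: 43.1
tcp_pos: [0.5985, 0.346, 0.1259]
tool_rot: [0.598, 0.802, 0.0, -0.0]
wrist_force: [-1.7, -1.2, 3.1]
finger_gap: 0.0473
grip_force: 15.0
```

Converted, -0.145 m is -0.3625, -0.105 m is -0.2625.

Call:
apply_moves([
  {"tx": 0,"ty": 0,"tz": 0,"rx": 0,"ry": 0,"rz": 0,"claw": -0.1},
  {"tx": 0,"ty": 0,"tz": -0.05,"rx": 0,"ry": 0,"rz": 0,"claw": -0.1},
  {"tx": 0,"ty": 0,"tz": -0.15,"rx": 0,"ry": 0,"rz": 0,"claw": -0.1},
  {"tx": 0,"ty": 0,"tz": -0.2625,"rx": 0,"ry": 0,"rz": 0,"claw": -0.1},
  {"tx": 0,"ty": 0,"tz": -0.3625,"rx": 0,"ry": 0,"rz": 0,"claw": -0.1},
])

```text
t: 43.6
tcp_pos: [0.5985, 0.346, 0.2737]
tool_rot: [0.598, 0.802, 0.001, 0.0]
wrist_force: [1.0, 0.6, -2.3]
finger_gap: 0.0472
grip_force: 15.0
```

Converted, -0.198 m is -0.495, -0.152 m is -0.38.

Call:
apply_moves([
  {"tx": -0.05,"ty": -0.01,"tz": 0,"rx": 0,"ry": 0,"rz": 0,"claw": -0.1},
  {"tx": -0.15,"ty": -0.0275,"tz": 0,"rx": 0,"ry": 0,"rz": 0,"claw": -0.1},
  {"tx": -0.265,"ty": -0.0475,"tz": 0,"rx": 0,"ry": 0,"rz": 0,"claw": -0.1},
  {"tx": -0.38,"ty": -0.07,"tz": 0,"rx": 0,"ry": 0,"rz": 0,"claw": -0.1},
  {"tx": -0.495,"ty": -0.09,"tz": 0,"rx": 0,"ry": 0,"rz": 0,"claw": -0.1},
])

```text
t: 44.1
tcp_pos: [0.6203, 0.144, 0.2717]
tool_rot: [0.598, 0.802, 0.0, 0.0]
wrist_force: [1.6, -0.5, -3.1]
finger_gap: 0.0472
grip_force: 15.0
```

Converted, -0.211 m is -0.5275, -0.182 m is -0.455.

Call:
apply_moves([
  {"tx": -0.115,"ty": -0.02,"tz": 0,"rx": 0,"ry": 0,"rz": 0,"claw": -0.1},
  {"tx": -0.23,"ty": -0.0425,"tz": 0,"rx": 0,"ry": 0,"rz": 0,"claw": -0.1},
  {"tx": -0.345,"ty": -0.0625,"tz": 0,"rx": 0,"ry": 0,"rz": 0,"claw": -0.1},
  {"tx": -0.455,"ty": -0.0825,"tz": 0,"rx": 0,"ry": 0,"rz": 0,"claw": -0.1},
  {"tx": -0.5275,"ty": -0.0975,"tz": 0,"rx": 0,"ry": 0,"rz": 0,"claw": -0.1},
])

```text
t: 44.6
tcp_pos: [0.6432, -0.0722, 0.2715]
tool_rot: [0.599, 0.8, -0.001, 0.001]
wrist_force: [0.6, 0.3, -2.2]
finger_gap: 0.0477
grip_force: 15.0
```

Call:
apply_moves([
  {"tx": 0,"ty": 0,"tz": 0,"rx": 0,"ry": 0,"rz": 0,"claw": -0.1},
  {"tx": 0,"ty": 0,"tz": 0,"rx": 0,"ry": 0,"rz": 0,"claw": -0.1},
  {"tx": 0,"ty": 0,"tz": 0,"rx": 0,"ry": 0,"rz": 0,"claw": -0.1},
])

```text
t: 44.9
tcp_pos: [0.6431, -0.0654, 0.2713]
tool_rot: [0.597, 0.802, 0.001, -0.0]
wrist_force: [0.0, 0.3, -1.6]
finger_gap: 0.0473
grip_force: 15.0
```

```bash
python3 - <<'E'
from h import *
togo((.6433,-.0684,.1267),1.8597)
E
```

```text
t 44.9 p [ 0.6431 -0.0654  0.2713] yaw 1.8622 | shift [-0.003  -0.0008  0.1446] rv [ 0.0008 -0.0011  0.0025] gap 0.0473
```

Converted, 0.138 m is 0.345, 0.13 m is 0.325.

Call:
apply_moves([
  {"tx": 0,"ty": 0,"tz": 0.075,"rx": 0,"ry": 0,"rz": 0,"claw": -0.1},
  {"tx": 0,"ty": 0,"tz": 0.175,"rx": 0,"ry": 0,"rz": 0,"claw": -0.1},
  {"tx": 0,"ty": 0,"tz": 0.275,"rx": 0,"ry": 0,"rz": 0,"claw": -0.1},
  {"tx": 0,"ty": 0,"tz": 0.325,"rx": 0,"ry": 0,"rz": 0,"claw": -0.1},
  {"tx": 0,"ty": 0,"tz": 0.345,"rx": 0,"ry": 0,"rz": 0,"claw": -0.1},
])

```text
t: 45.4
tcp_pos: [0.6418, -0.0653, 0.1304]
tool_rot: [0.597, 0.802, -0.001, -0.002]
wrist_force: [-0.7, -0.1, -1.7]
finger_gap: 0.0473
grip_force: 15.0
```

Converted, 0.003 m is 0.0075.

Call:
apply_moves([
  {"tx": 0,"ty": 0,"tz": 0.0075,"rx": 0,"ry": 0,"rz": 0,"claw": -0.1},
  {"tx": 0,"ty": 0,"tz": 0.0075,"rx": 0,"ry": 0,"rz": 0,"claw": -0.1},
  {"tx": 0,"ty": 0,"tz": 0.0075,"rx": 0,"ry": 0,"rz": 0,"claw": -0.1},
  {"tx": 0,"ty": 0,"tz": 0.0075,"rx": 0,"ry": 0,"rz": 0,"claw": -0.1},
])

```text
t: 45.8
tcp_pos: [0.6439, -0.0675, 0.131]
tool_rot: [0.598, 0.802, 0.001, 0.001]
wrist_force: [-0.5, -0.0, -1.9]
finger_gap: 0.0471
grip_force: 15.0
```

```bash
python3 - <<'E'
from h import *
togo((.6433,-.0684,.1267),1.8597)
E
```

```text
t 45.8 p [ 0.6439 -0.0675  0.131 ] yaw 1.8597 | shift [-0.0007 -0.0009  0.0043] rv [0.002  0.0008 0.0001] gap 0.0471
```

Converted, 0.004 m is 0.01, -0.001 m is -0.0025.

Call:
apply_moves([
  {"tx": 0,"ty": -0.0025,"tz": 0.0025,"rx": 0,"ry": 0,"rz": 0,"claw": -0.1},
  {"tx": 0,"ty": -0.0025,"tz": 0.0075,"rx": 0,"ry": 0,"rz": 0,"claw": -0.1},
  {"tx": 0,"ty": -0.0025,"tz": 0.01,"rx": 0,"ry": 0,"rz": 0,"claw": -0.1},
  {"tx": 0,"ty": -0.0025,"tz": 0.01,"rx": 0,"ry": 0,"rz": 0,"claw": -0.1},
  {"tx": 0,"ty": -0.0025,"tz": 0.01,"rx": 0,"ry": 0,"rz": 0,"claw": -0.1},
])

```text
t: 46.3
tcp_pos: [0.6423, -0.068, 0.1267]
tool_rot: [0.598, 0.801, -0.0, 0.0]
wrist_force: [-3.0, -0.4, 7.0]
finger_gap: 0.0474
grip_force: 15.0
```

Converted, -0.06 m is -0.15, -0.02 m is -0.05.

Call:
apply_moves([
  {"tx": 0,"ty": 0,"tz": 0,"rx": 0,"ry": 0,"rz": 0,"claw": 0.4},
  {"tx": 0,"ty": 0,"tz": 0,"rx": 0,"ry": 0,"rz": 0,"claw": 0.4},
  {"tx": 0,"ty": 0,"tz": 0,"rx": 0,"ry": 0,"rz": 0,"claw": 0.4},
  {"tx": 0,"ty": 0,"tz": -0.05,"rx": 0,"ry": 0,"rz": 0,"claw": 0.4},
  {"tx": 0,"ty": 0,"tz": -0.15,"rx": 0,"ry": 0,"rz": 0,"claw": 0.4},
])

```text
t: 46.8
tcp_pos: [0.6402, -0.0678, 0.1832]
tool_rot: [0.598, 0.802, -0.002, -0.003]
wrist_force: [0.2, -0.8, -0.1]
finger_gap: 0.0616
grip_force: 0.0
```

Converted, -0.12 m is -0.3, -0.11 m is -0.275.

Call:
apply_moves([
  {"tx": 0,"ty": 0,"tz": -0.1125,"rx": 0,"ry": 0,"rz": 0,"claw": 0.4},
  {"tx": 0,"ty": 0,"tz": -0.225,"rx": 0,"ry": 0,"rz": 0,"claw": 0.4},
  {"tx": 0,"ty": -0.075,"tz": -0.275,"rx": 0,"ry": 0,"rz": 0,"claw": 0.4},
  {"tx": -0.025,"ty": -0.1875,"tz": -0.275,"rx": 0,"ry": 0,"rz": 0,"claw": 0.4},
  {"tx": -0.05,"ty": -0.3,"tz": -0.275,"rx": 0,"ry": 0,"rz": 0,"claw": 0.4},
])

```text
t: 47.3
tcp_pos: [0.5322, -0.1212, 0.2963]
tool_rot: [0.597, 0.802, 0.0, 0.001]
wrist_force: [-0.2, -0.9, -0.0]
finger_gap: 0.0619
grip_force: 0.0
```

Converted, -0.12 m is -0.3, -0.08 m is -0.2.

Call:
apply_moves([
  {"tx": -0.1,"ty": -0.05,"tz": 0,"rx": 0,"ry": 0,"rz": 0,"claw": 0.4},
  {"tx": -0.2,"ty": -0.075,"tz": 0,"rx": 0,"ry": 0,"rz": 0,"claw": 0.4},
  {"tx": -0.3,"ty": -0.075,"tz": 0,"rx": 0,"ry": 0,"rz": 0,"claw": 0.4},
  {"tx": -0.3,"ty": -0.075,"tz": 0,"rx": 0,"ry": 0,"rz": 0,"claw": 0.4},
])

```text
t: 47.7
tcp_pos: [0.5379, -0.2514, 0.2953]
tool_rot: [0.601, 0.799, -0.001, 0.001]
wrist_force: [-0.5, 0.0, 0.4]
finger_gap: 0.0614
grip_force: 0.0
```

```bash
python3 - <<'E'
from h import *
t=r.camera("top"); s=r.camera("scene"); cv2.imwrite("pics/end.png",np.hstack([cv2.resize(t[90:290],(400,156)) if 0 else t[80:300,130:430],s[110:330,30:330]])[:,:,::-1])
t0=cv2.imread("pics/top0.png")[:,:,::-1].copy(); s0=cv2.imread("pics/scene0.png")[:,:,::-1].copy()
for c in HUE:
    print(c,[[q for q in blobs(i,c,110,25)[:4]] for i in(s0,s,t0,t)])
E
```

```text
red [[(221, [248.0, 179.3])], [(212, [248.0, 179.5])], [(147, [256.7, 171.0])], [(136, [256.8, 171.1])]]
green [[(208, [241.9, 197.4]), (28, [243.0, 223.7])], [(198, [241.8, 197.4]), (27, [242.4, 223.6])], [(122, [272.2, 154.1])], [(120, [272.4, 154.5])]]
blue [[(2879, [190.6, 276.5]), (174, [276.1, 173.9]), (30, [275.0, 198.9]), (22, [56.0, 206.5])], [(2881, [190.5, 276.5]), (172, [276.3, 173.9]), (31, [275.3, 198.8]), (22, [56.0, 206.5])], [(1352, [328.7, 127.6]), (127, [232.4, 166.0]), (26, [395.9, 247.4])], [(1284, [327.8, 126.8]), (122, [232.2, 166.2]), (25, [396.0, 247.4])]]
orange [[(250, [267.9, 215.4]), (110, [337.3, 237.1])], [(296, [94.4, 206.3]), (114, [337.1, 237.1])], [(4384, [223.5, 4.0]), (181, [249.7, 157.6]), (78, [214.8, 118.5])], [(4360, [223.8, 4.0]), (78, [214.9, 118.6]), (23, [378.4, 206.3])]]
```

View pics/end.png

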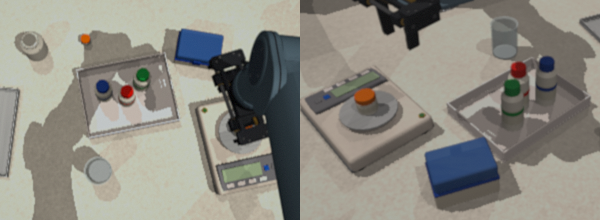

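The picture shows the bottles back at red (248, 180), green (242, 197) and blue (276, 174) in the scene view. Each is within 0.5 px of its starting pixel. The jar is on the pan at (94, 206), the bystanders haven't moved, and the robot is touching nothing, so I'm handing in.

```bash
python3 -c "
from rig import r
print(r.hand_in())"
```

```text
the job is handed in; nothing more can be done
None
```

The job is handed in: the jar stands upright on the middle of the balance pan, all three bottles went to the side tray first and are back upright on their starting spots to within about 1 mm, and nothing else moved, in about 48 s of the 138 s allowed.

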